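# Clear the chromatography bench into its trays

### The job

Put the bench in order after the run: ease the steel column out of its spring clips without forcing them and lay it in both white V saddles of the open cradle, stand the two slim amber vials upright in the tray with the small bays, and stand the two squat white jars upright in the tray with the large bays, one to a bay. Do not knock over any vial or jar, and leave the glass bottle where it stands.

Things in the scene. Friction and masses are not known exactly. Their poses are not given: they have to be found in the camera images.
- column: The chromatography column: bright steel rod 14 mm in diameter with a hexagonal nut (20 mm across corners, 12 mm long) at each end, 114 mm long over all (bare rod between the nuts 90 mm), about 100 g. Origin at its middle, on its axis; x along the rod. Starts lying level in the clip holder. Either end may point either way.
- clip_holder: Fixed dark grey plate 116x56x6 mm, origin under its centre, z up, with 2 steel clips 8 mm wide at x=-30 and +30 mm (rod free between). Rod axis along x, y=0, z=36 mm. Clips: back post at -y, flat lower jaw out to y=+11, sprung upper jaw with lip, top 48 mm. Mouths face +y: pushed level to +y the rod rolls out lifting the lips (about 5 N), clear after 25 mm; it cannot be lifted straight up.
- column_cradle: Storage cradle for the column (fixed): dark grey plate 116x56x6 mm with two open white V saddles, 8 mm wide, at x=-30 and +30 mm; no clips. Origin under its centre, x along the line of the saddles, z up. A rod resting in both Vs has its axis along x at y=0, z=36 mm; the Vs are about 36 mm wide at the top, tips 44 mm high. Between them is only the plate.
- vial_tray: Dark grey open tray with two small square bays side by side (fixed): 100 mm along its x, 52 mm along y, walls 22 mm high and 4 mm thick, floor 4 mm thick, one divider across the middle. Origin: centre of the underside. The bays (44 x 44 mm inside) are centred at x = -24 and +24 mm, y = 0.
- jar_tray: Larger dark grey open tray with two square bays side by side (fixed): 136 mm along its x, 70 mm along y, walls 22 mm high and 4 mm thick, floor 4 mm thick, one divider across the middle. Origin: centre of the underside. The bays (62 x 62 mm inside) are centred at x = -33 and +33 mm, y = 0.
- eluent_bottle: Bystander: clear glass bottle with a black cap, 86 mm in diameter, 176 mm tall, standing at the right of the work. Origin: centre of the underside.
- vial1: One of two identical slim amber glass vials with an aluminium cap: 23 mm in diameter, 75 mm tall, about 35 g, standing upright on the bench. Straight-sided up to 60 mm, cap 21 mm in diameter. Origin: centre of the underside, z up.
- jar1: One of two identical squat white plastic jars with a dark grey lid: 44 mm in diameter, 60 mm tall, about 75 g, standing upright on the bench. Origin: centre of the underside, z up.
- vial2: One of two identical slim amber glass vials with an aluminium cap: 23 mm in diameter, 75 mm tall, about 35 g, standing upright on the bench. Straight-sided up to 60 mm, cap 21 mm in diameter. Origin: centre of the underside, z up.
- jar2: One of two identical squat white plastic jars with a dark grey lid: 44 mm in diameter, 60 mm tall, about 75 g, standing upright on the bench. Origin: centre of the underside, z up.
Not all that is in view belongs to the job. Leave any pink look-alike of the jar2 alone.

How it is judged:
At the end, for the whole second after the job is handed in: Both vials upright (0.12 rad) on the floor of the small bays, both jars likewise in the large bays, one to a bay; column in both saddles: 6 mm sideways, 5 mm in height, 16 mm lengthwise, 0.12 rad of its seat. All at rest (under 0.02 m/s) (x of vial1 in the frame of vial_tray between -0.04 and 0.04 m and y of vial1 in the frame of vial_tray between -0.018 and 0.018 m and z of each of vial1, vial2 in the frame of vial_tray below 0.01 m and angle between each of vial1, vial2, jar1, jar2's own z axis and vertical below 0.12 rad and linear speed of each of vial1, vial2, jar1, jar2, column below 0.02 m/s and x of vial2 in the frame of vial_tray between -0.04 and 0.04 m and y of vial2 in the frame of vial_tray between -0.018 and 0.018 m and x of jar1 in the frame of jar_tray between -0.052 and 0.052 m and y of jar1 in the frame of jar_tray between -0.018 and 0.018 m and z of each of jar1, jar2 in the frame of jar_tray below 0.01 m and x of jar2 in the frame of jar_tray between -0.052 and 0.052 m and y of jar2 in the frame of jar_tray between -0.018 and 0.018 m and x of column in the frame of column_cradle between -0.016 and 0.016 m and y of column in the frame of column_cradle between -0.006 and 0.006 m and z of column in the frame of column_cradle between 0.031 and 0.041 m and angle between the x axis of column and the x axis of column_cradle, either way round below 0.12 rad and ((x of vial1 in the frame of vial_tray below 0 m and x of vial2 in the frame of vial_tray above 0 m) or (x of vial1 in the frame of vial_tray above 0 m and x of vial2 in the frame of vial_tray below 0 m))); the robot touches nothing.
It fails at once if the glass bottle is moved more than 30 mm (distance of eluent_bottle from where it was at the start of the episode above 0.03 m).
It fails at once if the spring clips are forced (over 40 N between column and holder) (contact force between column and clip_holder above 40 N).
It fails at once if a vial or jar is knocked over (tilted more than 0.8 rad) (angle between any of vial1, vial2, jar1, jar2's own z axis and vertical above 0.8 rad).
It also fails if it takes over 106 s, if anything falls off the work surface, if the arm or the gripper's body presses on something with over 40 N, if the wrist force passes 120 N, or if a joint passes its speed limit or range.

### The arm

A 6-joint arm with a two-finger parallel gripper is mounted at the origin on the work surface. World frame = base frame: x ahead of the robot, y to its left, z up, the work surface at z = 0. Lengths are in m, angles in rad, forces in N, time in s.
With the tool pointing down it reaches from about 0.25 to 0.725 m from the base axis. Payload 4 kg.
Tool frame: the origin (TCP) lies between the finger pads; the fingertips stand 11 mm ahead of it and the grasp point (between the pads) lies 8 mm behind it; z points along the fingers, y is the direction in which the jaws open and shut (so a half turn about z gives the same grasp; the last joint's range is limited). The gripper opens to 85 mm and grips with 20 to 120 N. Pads are 22 mm wide; open, the fingers measure 114 mm over their backs; the gripper's body (76 mm by 85 mm) begins 54 mm behind the grasp point. The pads swing forward as they close: fully open they stand 13 mm farther back than shut.
Start: joints at [1.31, 0.241, 0.005, 1.335, 0, 1.571], TCP at [0.129, 0.483, 0.242] pointing down, gripper open.
Joint ranges: [-2.72, 2.72], [-1.05, 1.87], [-1.09, 1.28], [-1.99, 2.15], [-1.42, 1.44], [-3.14, 3.14]. Speed limits (rad/s): [2.79, 2.79, 3.14, 3.14, 3.14, 3.14].

### API

Orientations are given as a unit quaternion [w, x, y, z].
In Python, from rig import sensors, imaging, job_done gives the robot as it stands.
- The arm moves only by the tool servo_tool, never from a script. Its argument "rows" is a list of rows, each an object with "slide": the shift along the tool's x, y, z in m, a list of three; "yaw": the turn about the tool's z in rad. A call has 1 to 8 rows; each row shifts and turns the pose as measured when the row begins, along the tool's axes as they then stand; what a row does not reach is not made up. A row lasts 1/10 s, in which the tool goes at most 50 mm and 8.59 degrees, less where a joint would pass 70% of its speed; a pose out of reach is approached as far as the arm can. A call is refused whole if a number of a shift passes 0.05 or a number of a turn 0.15, either way. A call with a gripper value outside its range is refused whole. "fingers" is the finger opening in m, from 0 to 0.0854, set as the call begins (left out, the last holds). The fingers move at their own pace and stop on an object; "grip_force" is the grip in N (left out, the last holds). Time passes only in rows, so rows that do not move let the fingers close. It gives the time, the measured TCP pose, the force and the opening at its end, in the units of the state.
- sensors.get_state(): the state, without advancing time (a new reading comes with each control period).
- imaging.capture(name): name is "scene" or "top" or "wrist"; returns (picture, depth): 480x640x3 uint8, red, green, blue; 480x640 float32, m along the optical axis (not along the pixel's ray), 0 where there is no reading.
- imaging.camera_model(name): a dict with "fx", "fy", "cx", "cy" (pixels), "pose" (4x4, takes a point from camera to world coordinates); the wrist camera has in their place "T_tool_cam" (4x4, takes a point from camera to tool coordinates, whose origin is the TCP and whose axes are the flange's). Camera axes: x right, y down, z forward; pixel columns grow to the right and rows downward; lengths in m; the calibration is good to about 2 mm. A picture is of the moment at which its call begins: read the wrist's pose just before it. camera_model takes no time and is no camera call.
- job_done(): hands the job in, once; it reports no verdict.
The state is a dict: "t": time; "joint_positions": joint angles; "qvel": joint speeds; "tau": joint torques, N m; "ee_pos": TCP position; "tool_rot": TCP orientation; "wrist_force": force on the tool from outside, world axes, zero at the start; "torque": the same for the moment, N m; "width": finger opening in m.
Only numpy, scipy, OpenCV 4.12 (cv2) and the standard library are available. Lean on these libraries where they do the work, as an engineer would, in place of code of your own. Each camera call takes 0.05 s, during which the arm holds its last target.

## Working session

There is one attempt and no reset: what is moved stays moved. The work goes in short steps, Python scripts to look and compute and a tool call to move; the robot and the scene stay as the last step left them, time stands still between calls to the robot, and variables do not carry over. Pictures are saved under pics/ and viewed, and the job is handed in when it is done.

Besides the shell and the picture viewer there is one more tool, called after ">>>" by a JSON object that holds its "method" and its "body". servo_tool: Moves the arm, as the interface text tells. Its arguments: {"type":"object","properties":{"rows":{"type":"array"},"fingers":{"type":"number"},"grip_force":{"type":"number"}},"required":["rows"]}

```bash
ls; mkdir -p pics; python3 - <<'E'
from rig import sensors, imaging
import cv2, numpy as np
s=sensors.get_state(); print({k:np.round(v,4).tolist() for k,v in s.items()})
for n in ("scene","top"):
    p,d=imaging.capture(n); m=imaging.camera_model(n)
    np.savez(f"{n}0.npz",p=p,d=d,pose=m["pose"],k=[m["fx"],m["fy"],m["cx"],m["cy"]])
    cv2.imwrite(f"pics/{n}0.png",p[:,:,::-1]); print(n,m["fx"],np.round(m["pose"],3).tolist())
print(imaging.camera_model("wrist"))
E
```

```text
pics
{'t': 0.0, 'joint_positions': [1.31, 0.2414, 0.0037, 1.3352, -0.0, 1.5708], 'qvel': [0.0007, 0.0026, -0.0006, 0.0003, 0.0001, -0.0015], 'tau': [-0.001, -37.2316, 25.2409, 0.0169, -0.0, 0.0], 'ee_pos': [0.1288, 0.4825, 0.2414], 'tool_rot': [-0.0001, 0.13, 0.9915, -0.001], 'wrist_force': [-0.0721, 0.4554, 0.0039], 'torque': [-0.016, -0.0135, -0.0231], 'width': 0.0855}
scene 455.9084714343634 [[-0.86, 0.289, -0.419, 0.905], [0.51, 0.493, -0.705, 0.618], [0.003, -0.82, -0.572, 0.634], [0.0, 0.0, 0.0, 1.0]]
top 620.5273902893377 [[0.024, -0.987, 0.157, 0.243], [-1.0, -0.026, -0.01, -0.065], [0.014, -0.157, -0.988, 1.532], [0.0, 0.0, 0.0, 1.0]]
{'fx': 360.2671831181646, 'fy': 360.2671831181646, 'cx': 323.5491912536915, 'cy': 239.82615753588613, 'T_tool_cam': array([[-2.22294391e-04, -9.55128587e-01, -2.96191378e-01,
         7.56500973e-02],
       [ 9.99999790e-01, -3.21131413e-05, -6.46953892e-04,
         1.13910764e-04],
       [ 6.08412521e-04, -2.96191460e-01,  9.55128394e-01,
        -1.30712220e-01],
       [ 0.00000000e+00,  0.00000000e+00,  0.00000000e+00,
         1.00000000e+00]])}
```

View pics/top0.png

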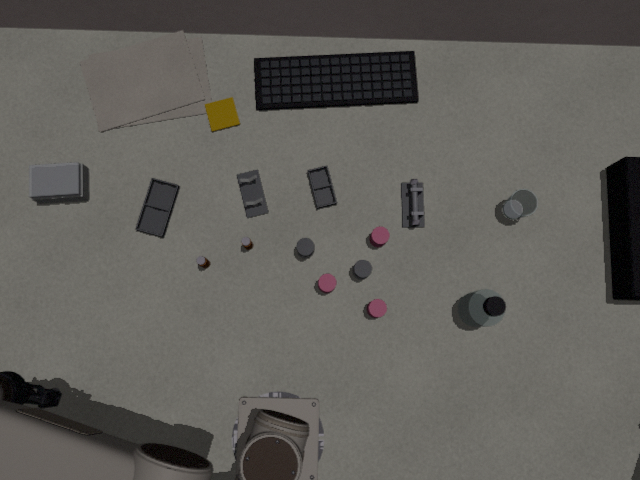

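View pics/scene0.png

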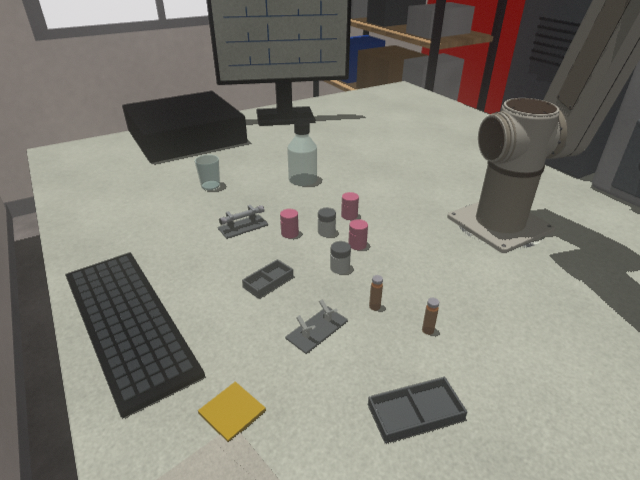

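```bash
cat > h.py <<'E'
import numpy as np, cv2
from scipy.spatial.transform import Rotation as R
def load(n):
    z=np.load(n+".npz"); return z["p"],z["d"],z["pose"],z["k"]
def cloud(d,pose,k):
    v,u=np.mgrid[:d.shape[0],:d.shape[1]]
    P=np.stack([(u-k[2])/k[0]*d,(v-k[3])/k[1]*d,d],-1)
    W=P@pose[:3,:3].T+pose[:3,3]; W[d<=0]=np.nan
    return W
def toolT(s):
    q=np.array(s["tool_rot"]); T=np.eye(4)
    T[:3,:3]=R.from_quat([q[1],q[2],q[3],q[0]]).as_matrix(); T[:3,3]=s["ee_pos"]; return T
def wrist(name):
    from rig import sensors,imaging
    s=sensors.get_state(); p,d=imaging.capture("wrist"); m=imaging.camera_model("wrist")
    pose=toolT(s)@m["T_tool_cam"]; k=np.array([m["fx"],m["fy"],m["cx"],m["cy"]])
    np.savez(name+".npz",p=p,d=d,pose=pose,k=k); cv2.imwrite(f"pics/{name}.png",p[:,:,::-1])
    return p,d,pose,k
def cam(n,name):
    from rig import imaging
    p,d=imaging.capture(n); m=imaging.camera_model(n)
    k=np.array([m["fx"],m["fy"],m["cx"],m["cy"]])
    np.savez(name+".npz",p=p,d=d,pose=m["pose"],k=k); cv2.imwrite(f"pics/{name}.png",p[:,:,::-1])
    return p,d,m["pose"],k
E
python3 - <<'E'
from h import *
p,d,pose,k=load("top0"); W=cloud(d,pose,k)
for n,(u,v) in dict(jarA=(305,247),jarB=(362,269),pk1=(379,236),pk2=(327,283),pk3=(376,308),vA=(203,262),vB=(247,243),col=(415,203),holderpl=(407,215),crad=(252,193),vt=(321,187),jt=(157,208),bottle=(487,308),cap=(494,306),bench=(280,300),beaker=(513,210)).items():
    print(n,np.round(np.nanmedian(W[v-1:v+2,u-1:u+2].reshape(-1,3),0),3))
c=cv2.resize(p[130:340,100:540],None,fx=1.8,fy=1.8,interpolation=cv2.INTER_CUBIC)
c=np.clip(c.astype(float)*1.7,0,255).astype(np.uint8)
cv2.imwrite("pics/topcrop.png",c[:,:,::-1])
E
```

```text
jarA [ 0.453 -0.054  0.056]
jarB [ 0.404 -0.192  0.058]
pk1 [ 0.485 -0.231  0.058]
pk2 [ 0.368 -0.109  0.056]
pk3 [ 0.312 -0.226  0.06 ]
vA [0.409 0.185 0.072]
vB [0.457 0.084 0.07 ]
col [ 0.572 -0.321  0.041]
holderpl [ 0.55  -0.308  0.005]
crad [0.594 0.084 0.004]
vt [ 0.612 -0.09   0.016]
jt [0.548 0.318 0.01 ]
bottle [ 0.313 -0.456  0.174]
cap [ 0.317 -0.472  0.174]
bench [ 0.328  0.004 -0.003]
beaker [ 0.552 -0.55   0.08 ]
```

View pics/topcrop.png

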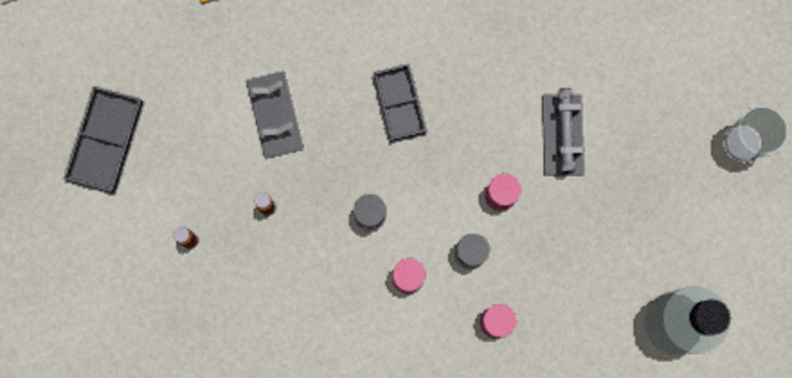

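```bash
cat >> h.py <<'E'
def yaw_of(T): # world angle of tool y axis
    return np.arctan2(T[1,1],T[0,1])
def go(target,yang=None,step=0.048,turn=0.14,minrows=1,s=None):
    """rows to reach target TCP xyz and tool-y world angle yang (mod pi)"""
    from rig import sensors
    s=s or sensors.get_state(); T=toolT(s); a=yaw_of(T)
    D=np.array(target)-T[:3,3]
    da=0. if yang is None else (yang-a+np.pi/2)%np.pi-np.pi/2
    n=max(minrows,int(np.ceil(np.linalg.norm(D)/step)),int(np.ceil(abs(da)/turn)))
    print("D",np.round(D,4),"dyaw(world)",round(da,3),"rows",n,"j",np.round(s["joint_positions"],2),"t",round(s["t"],2))
    rows=[]
    for i in range(n):
        ai=a+da*i/n
        y=np.array([np.cos(ai),np.sin(ai)]); x=np.array([-y[1],y[0]])
        # tool z down: x = y cross z
        x=np.array([y[1]*-1,y[0]*1.])
        rows.append(([round(float(D[:2]@x/n),4),round(float(D[:2]@y/n),4),round(float(-D[2]/n),4)],round(-da/n,4)))
    for r in rows: print(r)
E
python3 - <<'E'
from h import *
go([.40,.12,.27])
E
```

```text
D [ 0.2712 -0.3626  0.0285] dyaw(world) 0.0 rows 10 j [1.31 0.24 0.   1.34 0.   1.57] t 0.1
([-0.0356, -0.028, -0.0029], -0.0)
([-0.0356, -0.028, -0.0029], -0.0)
([-0.0356, -0.028, -0.0029], -0.0)
([-0.0356, -0.028, -0.0029], -0.0)
([-0.0356, -0.028, -0.0029], -0.0)
([-0.0356, -0.028, -0.0029], -0.0)
([-0.0356, -0.028, -0.0029], -0.0)
([-0.0356, -0.028, -0.0029], -0.0)
([-0.0356, -0.028, -0.0029], -0.0)
([-0.0356, -0.028, -0.0029], -0.0)
```

>>> {"method": "servo_tool", "body": {"rows": [{"slide": [-0.036, -0.028, -0.003], "yaw": 0}, {"slide": [-0.036, -0.028, -0.003], "yaw": 0}, {"slide": [-0.036, -0.028, -0.003], "yaw": 0}, {"slide": [-0.036, -0.028, -0.003], "yaw": 0}, {"slide": [-0.036, -0.028, -0.003], "yaw": 0}, {"slide": [-0.036, -0.028, -0.003], "yaw": 0}, {"slide": [-0.036, -0.028, -0.003], "yaw": 0}, {"slide": [-0.036, -0.028, -0.003], "yaw": 0}]}}

```text
t: 0.9
ee_pos: [0.3533, 0.1858, 0.2625]
tool_rot: [-0.002, 0.123, 0.992, -0.003]
wrist_force: [1.0, 1.3, 0.3]
width: 0.0855
```

>>> {"method": "servo_tool", "body": {"rows": [{"slide": [-0.036, -0.028, -0.003], "yaw": 0}, {"slide": [-0.026, -0.028, 0], "yaw": 0}, {"slide": [0, 0, 0], "yaw": 0}]}}

```text
t: 1.2
ee_pos: [0.4033, 0.1091, 0.2655]
tool_rot: [-0.001, 0.127, 0.992, -0.004]
wrist_force: [0.4, 0.5, -0.6]
width: 0.0853
```

```bash
python3 - <<'E'
from h import *
wrist("w1")
E
```

```text
(no output)
```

View pics/w1.png

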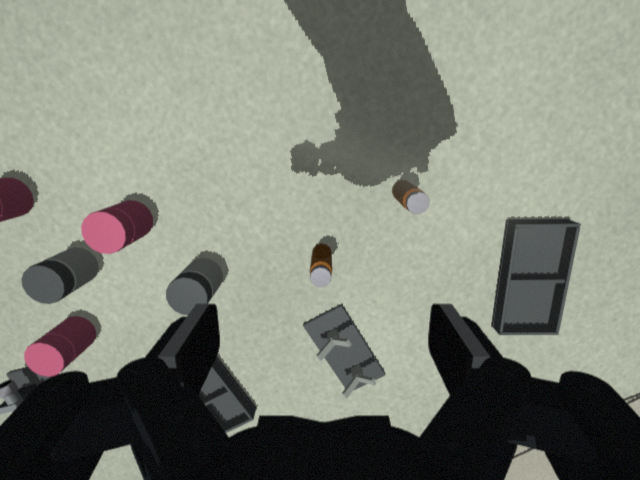

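```bash
cat >> h.py <<'E'
def topfit(W,c,r,zlo,zhi):
    """circle centre of a flat top near c: min enclosing circle & centroid"""
    m=(np.hypot(W[...,0]-c[0],W[...,1]-c[1])<r)&(W[...,2]>zlo)&(W[...,2]<zhi)
    P=W[m]; (cx,cy),rad=cv2.minEnclosingCircle(P[:,:2].astype(np.float32))
    return dict(n=len(P),cen=np.round(P.mean(0),4).tolist(),med=np.round(np.median(P,0),4).tolist(),circ=np.round((cx,cy,rad),4).tolist())
def rect(W,c,r,zlo,zhi):
    m=(np.hypot(W[...,0]-c[0],W[...,1]-c[1])<r)&(W[...,2]>zlo)&(W[...,2]<zhi)
    mm=cv2.morphologyEx(m.astype(np.uint8),cv2.MORPH_OPEN,np.ones((2,2),np.uint8))>0
    P=W[mm]; (c2,sz,ang)=cv2.minAreaRect(P[:,:2].astype(np.float32)*1000)
    if sz[0]<sz[1]: sz=sz[::-1]; ang+=90
    return dict(n=len(P),c=np.round(np.array(c2)/1000,4).tolist(),sz=np.round(sz,1).tolist(),ang=round(float(np.deg2rad(ang)),4),z=np.round(np.percentile(P[:,2],[5,50,95]),4).tolist())
E
python3 - <<'E'
from h import *
p,d,pose,k=load("w1"); W=cloud(d,pose,k)
b=W[20:120,150:280].reshape(-1,3); print("bench",np.nanmedian(b,0),np.nanstd(b[:,2]))
for n,c in dict(vA=(.409,.185),vB=(.457,.084)).items(): print(n,topfit(W,c,.03,.068,.082))
for n,c in dict(jA=(.453,-.054),jB=(.404,-.192)).items(): print(n,topfit(W,c,.035,.053,.068))
print("jt rim",rect(W,(.548,.318),.1,.017,.03)); print("jt all",rect(W,(.548,.318),.1,.009,.03))
print("crad plate",rect(W,(.594,.084),.08,.003,.012));print("crad saddle",rect(W,(.594,.084),.08,.02,.05))
p,d,pose,k=load("top0"); W=cloud(d,pose,k)
print("TOP")
for n,c in dict(vA=(.409,.185),vB=(.457,.084)).items(): print(n,topfit(W,c,.03,.06,.085))
for n,c in dict(jA=(.453,-.054),jB=(.404,-.192)).items(): print(n,topfit(W,c,.035,.05,.068))
print("jt",rect(W,(.548,.318),.1,.006,.03)); print("vt",rect(W,(.612,-.09),.08,.006,.03))
print("crad",rect(W,(.594,.084),.08,.003,.05)); print("hold",rect(W,(.56,-.32),.08,.003,.05))
E
```

```text
bench [ 0.24675648  0.03367817 -0.00091468] 0.0008333520593996921
vA {'n': 425, 'cen': [0.4126, 0.1924, 0.0737], 'med': [0.4126, 0.1923, 0.0738], 'circ': [0.413, 0.1929, 0.0106]}
vB {'n': 367, 'cen': [0.4604, 0.089, 0.0736], 'med': [0.4602, 0.089, 0.0739], 'circ': [0.4614, 0.0889, 0.0107]}
jA {'n': 1217, 'cen': [0.4513, -0.052, 0.0588], 'med': [0.4514, -0.0526, 0.059], 'circ': [0.4539, -0.0529, 0.0223]}
jB {'n': 1449, 'cen': [0.4041, -0.1891, 0.0588], 'med': [0.404, -0.1887, 0.0591], 'circ': [0.4048, -0.1909, 0.0225]}
jt rim {'n': 1751, 'c': [0.5593, 0.3237], 'sz': [149.9, 86.9], 'ang': 2.8868, 'z': [nan, nan, nan]}
jt all {'n': 3067, 'c': [0.5586, 0.3237], 'sz': [151.4, 86.2], 'ang': 2.8933, 'z': [nan, nan, nan]}
crad plate {'n': 2915, 'c': [0.5965, 0.0856], 'sz': [120.0, 52.4], 'ang': 0.3092, 'z': [nan, nan, nan]}
crad saddle {'n': 629, 'c': [0.6125, 0.0821], 'sz': [104.8, 57.1], 'ang': 0.2798, 'z': [nan, nan, nan]}
TOP
vA {'n': 68, 'cen': [0.4133, 0.1904, 0.0718], 'med': [0.4137, 0.1901, 0.0719], 'circ': [0.4134, 0.1908, 0.0106]}
vB {'n': 64, 'cen': [0.4616, 0.0867, 0.0726], 'med': [0.4616, 0.0869, 0.0725], 'circ': [0.4614, 0.0872, 0.0112]}
jA {'n': 257, 'cen': [0.454, -0.0549, 0.0581], 'med': [0.4537, -0.0545, 0.0581], 'circ': [0.4541, -0.0547, 0.0218]}
jB {'n': 250, 'cen': [0.405, -0.1927, 0.0583], 'med': [0.4055, -0.1928, 0.0582], 'circ': [0.4047, -0.1931, 0.0218]}
jt {'n': 478, 'c': [0.5484, 0.3152], 'sz': [136.8, 68.7], 'ang': 2.8795, 'z': [nan, nan, nan]}
vt {'n': 303, 'c': [0.6128, -0.0947], 'sz': [100.3, 55.7], 'ang': 0.275, 'z': [nan, nan, nan]}
crad {'n': 505, 'c': [0.5927, 0.0798], 'sz': [113.3, 58.6], 'ang': 0.3041, 'z': [nan, nan, nan]}
hold {'n': 629, 'c': [0.5776, -0.3299], 'sz': [115.6, 44.4], 'ang': 0.2541, 'z': [nan, nan, nan]}
```

```bash
python3 - <<'E'
from h import *
go([.413,.1915,.14])
E
```

```text
D [ 0.0105  0.0809 -0.1254] dyaw(world) 0.0 rows 4 j [ 0.27  0.07 -0.14  1.37 -0.01  0.52] t 1.25
([0.0025, 0.0203, 0.0313], -0.0)
([0.0025, 0.0203, 0.0313], -0.0)
([0.0025, 0.0203, 0.0313], -0.0)
([0.0025, 0.0203, 0.0313], -0.0)
```

>>> {"method": "servo_tool", "body": {"rows": [{"slide": [0.003, 0.02, 0.025], "yaw": 0}, {"slide": [0.003, 0.02, 0.03], "yaw": 0}, {"slide": [0.003, 0.02, 0.03], "yaw": 0}, {"slide": [0.003, 0.02, 0.03], "yaw": 0}, {"slide": [0, 0, 0], "yaw": 0}, {"slide": [0, 0, 0], "yaw": 0}], "fingers": 0.055, "grip_force": 25}}

```text
t: 1.85
ee_pos: [0.4074, 0.1969, 0.1467]
tool_rot: [-0.002, 0.124, 0.992, -0.003]
wrist_force: [0.3, -0.1, 0.7]
width: 0.0549
```

```bash
python3 - <<'E'
from h import *
p,d,pose,k=wrist("w2"); W=cloud(d,pose,k)
print(topfit(W,(.413,.192),.03,.068,.082))
go([.413,.1915,.037],step=.03)
E
```

```text
{'n': 922, 'cen': [0.4122, 0.1933, 0.0737], 'med': [0.4121, 0.1933, 0.074], 'circ': [0.4131, 0.1929, 0.0106]}
D [ 0.0057 -0.0051 -0.1098] dyaw(world) 0.0 rows 4 j [ 0.45  0.22 -0.28  1.08 -0.    0.7 ] t 1.9
([-0.0017, -0.0009, 0.0274], -0.0)
([-0.0017, -0.0009, 0.0274], -0.0)
([-0.0017, -0.0009, 0.0274], -0.0)
([-0.0017, -0.0009, 0.0274], -0.0)
```

View pics/w2.png

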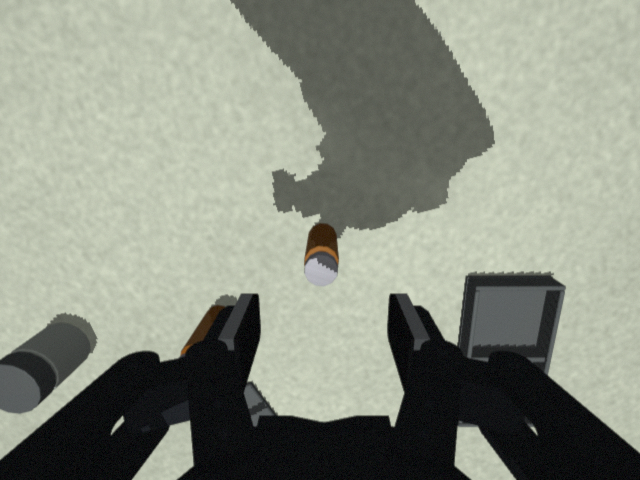

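>>> {"method": "servo_tool", "body": {"rows": [{"slide": [-0.003, 0, 0.028], "yaw": 0}, {"slide": [-0.003, -0.001, 0.028], "yaw": 0}, {"slide": [-0.001, -0.001, 0.028], "yaw": 0}, {"slide": [0, 0, 0.024], "yaw": 0}, {"slide": [0, 0, 0], "yaw": 0}]}}

```text
t: 2.4
ee_pos: [0.4196, 0.1941, 0.0451]
tool_rot: [0.006, 0.124, 0.992, 0.002]
wrist_force: [-0.8, -0.4, -0.2]
width: 0.0546
```

```bash
python3 - <<'E'
from h import *
go([.4127,.1925,.037])
E
```

```text
D [-0.0069 -0.0016 -0.0081] dyaw(world) 0.0 rows 1 j [ 0.44  0.35 -0.41  0.8  -0.    0.68] t 2.4
([0.0063, -0.0032, 0.0081], -0.0)
```

>>> {"method": "servo_tool", "body": {"rows": [{"slide": [0.006, -0.003, 0.008], "yaw": 0}, {"slide": [0, 0, 0], "yaw": 0}]}}

```text
t: 2.6
ee_pos: [0.4143, 0.1928, 0.0394]
tool_rot: [0.007, 0.125, 0.992, 0.003]
wrist_force: [0.0, -0.2, -0.1]
width: 0.0548
```

```bash
python3 - <<'E'
from h import *
go([.4127,.1925,.037])
E
```

```text
D [-0.0016 -0.0003 -0.0024] dyaw(world) 0.0 rows 1 j [ 0.44  0.35 -0.44  0.77 -0.    0.69] t 2.6
([0.0015, -0.0007, 0.0024], -0.0)
```

Close enough. Close on vial A.

>>> {"method": "servo_tool", "body": {"rows": [{"slide": [0.001, 0, 0.002], "yaw": 0}, {"slide": [0, 0, 0], "yaw": 0}, {"slide": [0, 0, 0], "yaw": 0}, {"slide": [0, 0, 0], "yaw": 0}, {"slide": [0, 0, 0], "yaw": 0}], "fingers": 0.015, "grip_force": 25}}

```text
t: 3.1
ee_pos: [0.4162, 0.1945, 0.0414]
tool_rot: [0.011, 0.125, 0.992, 0.005]
wrist_force: [-0.1, -0.2, 0.1]
width: 0.0224
```

```bash
python3 - <<'E'
from h import *
def rect2(W,c,r,zlo,zhi,zo):
    m=(np.hypot(W[...,0]-c[0],W[...,1]-c[1])<r)&(W[...,2]>zlo)&(W[...,2]<zhi)
    P=W[m]; c2,sz,a=cv2.minAreaRect(P[:,:2].astype(np.float32)*1000)
    print(len(P),np.round(c2,1),np.round(sz,1),round(a,1))
for f in ("top0","scene0"):
    p,d,pose,k=load(f); W=cloud(d,pose,k); print(f)
    for c,r in (((.612,-.093),.065),((.552,.317),.085)):
        for zl in (.004,.008,.012,.016): rect2(W,c,r,zl,.035,0)
E
```

```text
top0
540 [611.1 -92.6] [117.4 124.8] 47.6
320 [614.4 -95.9] [102.2  60.4] 15.5
247 [612.7 -92.1] [100.6  52.3] 15.9
194 [612.7 -92.1] [100.6  52.3] 15.9
911 [549.2 318.5] [156.4 163.6] 37.8
521 [551.8 319.5] [124.9 150.4] 54.3
407 [549.7 315.7] [ 72.3 136.9] 76.1
295 [549.9 315.6] [ 72.2 136.6] 76.0
scene0
811 [615.  -89.1] [102.   55.6] 15.2
633 [615.1 -89. ] [101.8  55.7] 15.7
482 [615.2 -89.6] [101.9  54.5] 15.4
347 [615.2 -89.5] [101.5  54.7] 16.1
2139 [551.7 318.6] [ 71.8 137.3] 76.0
1595 [551.7 318.6] [ 71.8 137.3] 76.0
1274 [551.7 318.6] [ 71.8 137.3] 76.0
960 [551.7 318.6] [ 71.8 137.3] 76.0
```

```bash
python3 - <<'E'
from h import *
go([.43,.17,.15],step=.04); go([.637,-.0835,.13],.277+np.pi/2)
E
```

```text
D [ 0.0138 -0.0245  0.1086] dyaw(world) 0.0 rows 3 j [ 0.44  0.34 -0.44  0.77 -0.    0.69] t 3.1
([-0.0065, -0.0068, -0.0362], -0.0)
([-0.0065, -0.0068, -0.0362], -0.0)
([-0.0065, -0.0068, -0.0362], -0.0)
D [ 0.2208 -0.278   0.0886] dyaw(world) 0.527 rows 8 j [ 0.44  0.34 -0.44  0.77 -0.    0.69] t 3.1
([-0.0353, -0.0268, -0.0111], np.float64(-0.0659))
([-0.0335, -0.0291, -0.0111], np.float64(-0.0659))
([-0.0315, -0.0312, -0.0111], np.float64(-0.0659))
([-0.0294, -0.0332, -0.0111], np.float64(-0.0659))
([-0.0271, -0.0351, -0.0111], np.float64(-0.0659))
([-0.0248, -0.0368, -0.0111], np.float64(-0.0659))
([-0.0223, -0.0384, -0.0111], np.float64(-0.0659))
([-0.0197, -0.0398, -0.0111], np.float64(-0.0659))
```

>>> {"method": "servo_tool", "body": {"rows": [{"slide": [0, 0, -0.02], "yaw": 0}, {"slide": [0, 0, -0.04], "yaw": 0}, {"slide": [-0.02, -0.02, -0.03], "yaw": 0}, {"slide": [-0.035, -0.027, 0], "yaw": -0.066}, {"slide": [-0.0335, -0.029, 0], "yaw": -0.066}, {"slide": [-0.0315, -0.031, 0], "yaw": -0.066}, {"slide": [-0.0295, -0.033, 0], "yaw": -0.066}]}}

```text
t: 3.8
ee_pos: [0.5412, 0.0308, 0.1375]
tool_rot: [0.011, -0.018, 1.0, 0.003]
wrist_force: [0.6, 0.1, -0.3]
width: 0.022
```

```bash
python3 - <<'E'
from h import *
go([.637,-.0835,.13],.277+np.pi/2,step=.035)
E
```

```text
D [ 0.0958 -0.1143 -0.0075] dyaw(world) 0.24 rows 5 j [ 0.05  0.37 -0.09  1.08  0.01  0.02] t 3.8
([-0.0183, -0.0236, 0.0015], np.float64(-0.0481))
([-0.0171, -0.0244, 0.0015], np.float64(-0.0481))
([-0.016, -0.0252, 0.0015], np.float64(-0.0481))
([-0.0147, -0.0259, 0.0015], np.float64(-0.0481))
([-0.0135, -0.0266, 0.0015], np.float64(-0.0481))
```

>>> {"method": "servo_tool", "body": {"rows": [{"slide": [-0.018, -0.0235, 0.001], "yaw": -0.048}, {"slide": [-0.017, -0.0245, 0.001], "yaw": -0.048}, {"slide": [-0.016, -0.025, 0.001], "yaw": -0.048}, {"slide": [-0.0145, -0.026, 0.001], "yaw": -0.048}, {"slide": [-0.0135, -0.0265, 0.001], "yaw": -0.048}, {"slide": [0, 0, 0], "yaw": 0}]}}

```text
t: 4.4
ee_pos: [0.6433, -0.0941, 0.1324]
tool_rot: [0.012, -0.14, 0.99, 0.001]
wrist_force: [-0.9, -0.0, 0.1]
width: 0.022
```

```bash
python3 - <<'E'
from h import *
go([.637,-.0835,.05],.277+np.pi/2,step=.03)
p,d,pose,k=wrist("w3"); W=cloud(d,pose,k)
E
```

```text
D [-0.0063  0.0106 -0.0824] dyaw(world) -0.003 rows 3 j [-0.15  0.58  0.23  1.2   0.01 -0.43] t 4.4
([0.001, 0.004, 0.0275], np.float64(0.0011))
([0.001, 0.004, 0.0275], np.float64(0.0011))
([0.001, 0.004, 0.0275], np.float64(0.0011))
```

View pics/w3.png

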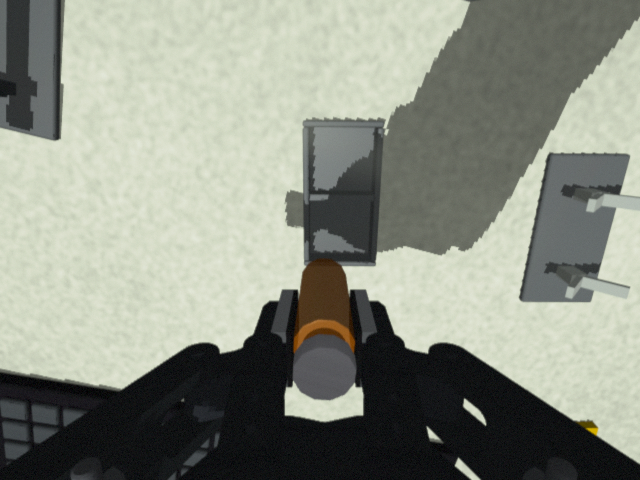

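```bash
python3 - <<'E'
from h import *
p,d,pose,k=load("w3"); W=cloud(d,pose,k)
def rect2(c,r,zlo,zhi):
    m=(np.hypot(W[...,0]-c[0],W[...,1]-c[1])<r)&(W[...,2]>zlo)&(W[...,2]<zhi)
    n,l,st,_=cv2.connectedComponentsWithStats(m.astype(np.uint8)); 
    P=W[l==1+np.argmax(st[1:,4])]; c2,sz,a=cv2.minAreaRect(P[:,:2].astype(np.float32)*1000)
    print(len(P),np.round(c2,1),np.round(sz,1),round(a,1))
for z in (.012,.016,.019): rect2((.614,-.09),.07,z,.03)
for z in (.002,.003,.004): rect2((.595,.083),.075,z,.012)
rect2((.595,.083),.075,.03,.05)
print(np.nanmedian(W[300:340,60:200].reshape(-1,3),0))
# vial axis
m=(p[...,0]>p[...,2]*1.6)&(p[...,0]>60)
E
```

```text
3202 [613.2 -90.7] [99.7 52.3] 15.6
2889 [613.2 -90.7] [99.7 52.3] 15.6
2300 [613.2 -90.7] [99.7 52.1] 15.5
10099 [594.   84.1] [115.9  57.6] 15.6
9884 [594.1  84. ] [115.8  57.3] 15.5
8791 [593.9  83.5] [115.4  56.4] 15.5
447 [619.7 104.1] [ 9.2 16.8] 14.8
[ 0.76418676 -0.22715731 -0.00088323]
```

>>> {"method": "servo_tool", "body": {"rows": [{"slide": [0.004, 0.006, 0.015], "yaw": 0}, {"slide": [0.0, 0.004, 0.02], "yaw": 0}, {"slide": [0, 0, 0.02], "yaw": 0}, {"slide": [0, 0, 0.01], "yaw": 0}, {"slide": [0, 0, 0], "yaw": 0}]}}

```text
t: 4.95
ee_pos: [0.6342, -0.0801, 0.0654]
tool_rot: [0.01, -0.14, 0.99, 0.003]
wrist_force: [-0.9, -1.1, -0.1]
width: 0.0221
```

```bash
python3 - <<'E'
from h import *
go([.6363,-.0843,.046],.271+np.pi/2,step=.03)
E
```

```text
D [ 0.0021 -0.0042 -0.0194] dyaw(world) -0.01 rows 1 j [-0.13  0.62  0.11  1.04  0.01 -0.41] t 4.95
([-0.0008, -0.0046, 0.0194], np.float64(0.0101))
```

>>> {"method": "servo_tool", "body": {"rows": [{"slide": [-0.001, -0.004, 0.009], "yaw": 0}, {"slide": [0, 0, 0.006], "yaw": 0}, {"slide": [0, 0, 0.002], "yaw": 0}]}}

```text
t: 5.25
ee_pos: [0.6379, -0.0832, 0.0496]
tool_rot: [0.012, -0.141, 0.99, 0.002]
wrist_force: [0.3, 0.6, 0.1]
width: 0.0219
```

```bash
python3 - <<'E'
from h import *
go([.6363,-.0843,.046],.271+np.pi/2,step=.03)
E
```

```text
D [-0.0016 -0.0011 -0.0036] dyaw(world) -0.011 rows 1 j [-0.13  0.64  0.1   1.01  0.01 -0.42] t 5.25
([0.0019, -0.0006, 0.0036], np.float64(0.011))
```

>>> {"method": "servo_tool", "body": {"rows": [{"slide": [0.001, -0.001, 0.003], "yaw": 0}, {"slide": [0, 0, 0.002], "yaw": 0}]}}

```text
t: 5.45
ee_pos: [0.638, -0.0847, 0.0449]
tool_rot: [0.013, -0.14, 0.99, 0.002]
wrist_force: [-0.0, 0.4, -0.2]
width: 0.0223
```

>>> {"method": "servo_tool", "body": {"rows": [{"slide": [0, 0, 0], "yaw": 0}, {"slide": [0, 0, 0], "yaw": 0}, {"slide": [0, 0, 0], "yaw": 0}], "fingers": 0.05}}

```text
t: 5.75
ee_pos: [0.6384, -0.085, 0.0454]
tool_rot: [0.013, -0.14, 0.99, 0.002]
wrist_force: [0.3, 0.3, -0.2]
width: 0.0498
```

Rise, and head for vial B.

>>> {"method": "servo_tool", "body": {"rows": [{"slide": [0, 0, -0.02], "yaw": 0}, {"slide": [0, 0, -0.04], "yaw": 0}, {"slide": [0, 0, -0.045], "yaw": 0}, {"slide": [0, 0, 0], "yaw": 0}]}}

```text
t: 6.15
ee_pos: [0.6346, -0.0856, 0.1525]
tool_rot: [0.011, -0.14, 0.99, 0.003]
wrist_force: [1.4, -0.3, 0.5]
width: 0.0501
```

```bash
python3 - <<'E'
from h import *
p,d,pose,k=wrist("w4"); W=cloud(d,pose,k)
print(topfit(W,(.636,-.084),.03,.068,.09))
go([.4605,.0885,.14],1.57)
E
```

```text
{'n': 931, 'cen': [0.6356, -0.0856, 0.0776], 'med': [0.6354, -0.0856, 0.0779], 'circ': [0.6366, -0.0851, 0.0105]}
D [-0.1725  0.1739 -0.0093] dyaw(world) -0.282 rows 6 j [-0.14  0.55  0.23  1.23  0.01 -0.42] t 6.2
([0.0196, 0.0358, 0.0015], np.float64(0.047))
([0.0212, 0.0349, 0.0015], np.float64(0.047))
([0.0229, 0.0338, 0.0015], np.float64(0.047))
([0.0244, 0.0327, 0.0015], np.float64(0.047))
([0.0259, 0.0315, 0.0015], np.float64(0.047))
([0.0274, 0.0303, 0.0015], np.float64(0.047))
```

View pics/w4.png

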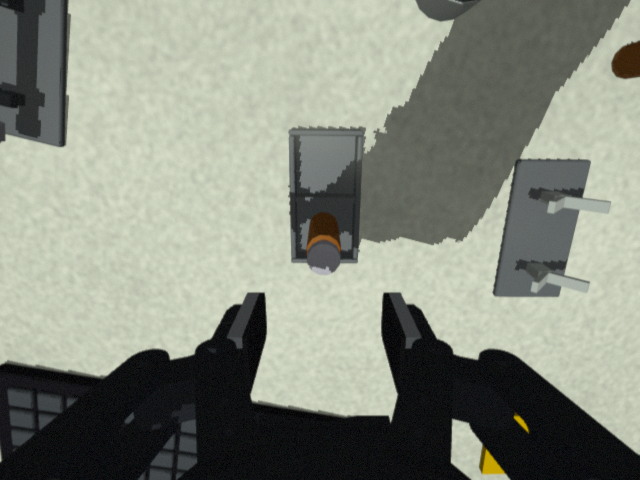

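```bash
python3 - <<'E'
from h import *
go([.4605,.0885,.13],1.842,step=.042)
E
```

```text
D [-0.1725  0.1739 -0.0193] dyaw(world) -0.01 rows 6 j [-0.14  0.55  0.23  1.23  0.01 -0.42] t 6.2
([0.0196, 0.0358, 0.0032], np.float64(0.0017))
([0.0196, 0.0358, 0.0032], np.float64(0.0017))
([0.0197, 0.0358, 0.0032], np.float64(0.0017))
([0.0198, 0.0357, 0.0032], np.float64(0.0017))
([0.0198, 0.0357, 0.0032], np.float64(0.0017))
([0.0199, 0.0357, 0.0032], np.float64(0.0017))
```

>>> {"method": "servo_tool", "body": {"rows": [{"slide": [0.02, 0.036, 0], "yaw": 0}, {"slide": [0.02, 0.036, 0], "yaw": 0}, {"slide": [0.02, 0.036, 0], "yaw": 0}, {"slide": [0.02, 0.036, 0], "yaw": 0}, {"slide": [0.02, 0.036, 0.01], "yaw": 0}, {"slide": [0.01, 0.015, 0.01], "yaw": 0}, {"slide": [0, 0, 0], "yaw": 0}]}}

```text
t: 6.9
ee_pos: [0.4647, 0.0753, 0.1203]
tool_rot: [0.005, -0.139, 0.99, 0.004]
wrist_force: [1.3, 0.6, 1.0]
width: 0.0502
```

```bash
python3 - <<'E'
from h import *
p,d,pose,k=wrist("w5"); W=cloud(d,pose,k)
print(topfit(W,(.4605,.0885),.03,.068,.09))
go([.4605,.0885,.037],1.842,step=.03)
E
```

```text
{'n': 1196, 'cen': [0.4607, 0.0881, 0.0736], 'med': [0.4606, 0.0881, 0.0739], 'circ': [0.4615, 0.0886, 0.0107]}
D [-0.0055  0.0137 -0.0839] dyaw(world) -0.007 rows 3 j [ 0.16  0.27 -0.29  1.    0.01 -0.12] t 6.95
([0.0005, 0.0049, 0.028], np.float64(0.0022))
([0.0005, 0.0049, 0.028], np.float64(0.0022))
([0.0005, 0.0049, 0.028], np.float64(0.0022))
```

>>> {"method": "servo_tool", "body": {"rows": [{"slide": [0, 0.013, 0.01], "yaw": 0}, {"slide": [0, 0.002, 0.015], "yaw": 0}, {"slide": [0, 0, 0.015], "yaw": 0}]}}

```text
t: 7.25
ee_pos: [0.4672, 0.0905, 0.0814]
tool_rot: [0.01, -0.137, 0.991, 0.004]
wrist_force: [-0.3, 0.0, -0.2]
width: 0.0503
```

```bash
python3 - <<'E'
from h import *
go([.461,.0885,.037],1.842,step=.03)
E
```

```text
D [-0.0062 -0.002  -0.0444] dyaw(world) -0.003 rows 2 j [ 0.19  0.32 -0.34  0.89  0.01 -0.09] t 7.25
([0.0032, -0.0001, 0.0222], np.float64(0.0017))
([0.0032, -0.0001, 0.0222], np.float64(0.0017))
```

>>> {"method": "servo_tool", "body": {"rows": [{"slide": [0.005, 0, 0.016], "yaw": 0}, {"slide": [0.004, 0, 0.016], "yaw": 0}, {"slide": [0.002, 0, 0.01], "yaw": 0}]}}

```text
t: 7.55
ee_pos: [0.4603, 0.0881, 0.0357]
tool_rot: [0.011, -0.135, 0.991, 0.004]
wrist_force: [-0.6, 0.3, -0.3]
width: 0.05
```

```bash
python3 - <<'E'
from h import *
go([.461,.0885,.037],1.842,step=.03)
E
```

```text
D [0.0007 0.0004 0.0013] dyaw(world) -0.0 rows 1 j [ 0.18  0.37 -0.42  0.76  0.01 -0.09] t 7.55
([-0.0008, 0.0002, -0.0013], np.float64(0.0002))
```

>>> {"method": "servo_tool", "body": {"rows": [{"slide": [0, 0, -0.001], "yaw": 0}, {"slide": [0, 0, 0], "yaw": 0}, {"slide": [0, 0, 0], "yaw": 0}, {"slide": [0, 0, 0], "yaw": 0}], "fingers": 0.015, "grip_force": 25}}

```text
t: 7.95
ee_pos: [0.4618, 0.0878, 0.0353]
tool_rot: [0.011, -0.134, 0.991, 0.004]
wrist_force: [0.2, 0.4, -0.2]
width: 0.0224
```

```bash
python3 - <<'E'
from h import *
go([.5901,-.0971,.13],1.842,step=.042)
E
```

```text
D [ 0.1283 -0.1849  0.0947] dyaw(world) 0.003 rows 6 j [ 0.18  0.37 -0.41  0.76  0.01 -0.08] t 7.95
([-0.0124, -0.0354, -0.0158], np.float64(-0.0004))
([-0.0124, -0.0354, -0.0158], np.float64(-0.0004))
([-0.0124, -0.0354, -0.0158], np.float64(-0.0004))
([-0.0124, -0.0354, -0.0158], np.float64(-0.0004))
([-0.0124, -0.0354, -0.0158], np.float64(-0.0004))
([-0.0124, -0.0354, -0.0158], np.float64(-0.0004))
```

>>> {"method": "servo_tool", "body": {"rows": [{"slide": [0, 0, -0.02], "yaw": 0}, {"slide": [0, 0, -0.04], "yaw": 0}, {"slide": [-0.012, -0.03, -0.035], "yaw": 0}, {"slide": [-0.0125, -0.035, -0.005], "yaw": 0}, {"slide": [-0.0125, -0.035, 0], "yaw": 0}, {"slide": [-0.0125, -0.035, 0], "yaw": 0}, {"slide": [-0.0125, -0.03, 0], "yaw": 0}, {"slide": [-0.01, -0.01, 0], "yaw": 0}]}}

```text
t: 8.75
ee_pos: [0.5816, -0.0672, 0.1457]
tool_rot: [0.016, -0.136, 0.991, 0.003]
wrist_force: [-0.3, 0.5, -0.6]
width: 0.0222
```

```bash
python3 - <<'E'
from h import *
go([.5901,-.0971,.0405],1.842,step=.032)
E
```

```text
D [ 0.0085 -0.0299 -0.1052] dyaw(world) -0.002 rows 4 j [-0.12  0.44  0.04  1.14  0.01 -0.39] t 8.75
([-0.0, -0.0078, 0.0263], np.float64(0.0005))
([-0.0, -0.0078, 0.0263], np.float64(0.0005))
([-0.0, -0.0078, 0.0263], np.float64(0.0005))
([-0.0, -0.0078, 0.0263], np.float64(0.0005))
```

>>> {"method": "servo_tool", "body": {"rows": [{"slide": [0, -0.022, 0], "yaw": 0}, {"slide": [0, -0.009, 0.015], "yaw": 0}, {"slide": [0, 0, 0.025], "yaw": 0}, {"slide": [0, 0, 0.015], "yaw": 0}]}}

```text
t: 9.15
ee_pos: [0.597, -0.1002, 0.0916]
tool_rot: [0.021, -0.134, 0.991, 0.001]
wrist_force: [-0.4, -0.3, -0.6]
width: 0.0224
```

```bash
python3 - <<'E'
from h import *
go([.5901,-.0971,.0405],1.842,step=.032)
E
```

```text
D [-0.0069  0.0031 -0.0511] dyaw(world) 0.002 rows 2 j [-0.17  0.52  0.01  1.02  0.02 -0.44] t 9.15
([0.0029, 0.0024, 0.0256], np.float64(-0.0008))
([0.0029, 0.0024, 0.0256], np.float64(-0.0008))
```

>>> {"method": "servo_tool", "body": {"rows": [{"slide": [0.006, 0.003, 0.016], "yaw": 0}, {"slide": [0.003, 0.001, 0.016], "yaw": 0}, {"slide": [0.001, 0, 0.008], "yaw": 0}]}}

```text
t: 9.45
ee_pos: [0.5848, -0.0971, 0.0456]
tool_rot: [0.018, -0.134, 0.991, 0.003]
wrist_force: [0.3, 1.2, -1.1]
width: 0.0223
```

```bash
python3 - <<'E'
from h import *
go([.5901,-.0971,.0395],1.842,step=.032)
E
```

```text
D [ 0.0053 -0.     -0.0061] dyaw(world) 0.001 rows 1 j [-0.17  0.55 -0.08  0.91  0.02 -0.44] t 9.45
([-0.0051, -0.0014, 0.0061], np.float64(-0.0013))
```

>>> {"method": "servo_tool", "body": {"rows": [{"slide": [-0.004, -0.001, 0.003], "yaw": 0}, {"slide": [0, 0, 0.002], "yaw": 0}]}}

```text
t: 9.65
ee_pos: [0.588, -0.096, 0.0388]
tool_rot: [0.017, -0.135, 0.991, 0.003]
wrist_force: [0.8, 0.7, 0.0]
width: 0.0224
```

>>> {"method": "servo_tool", "body": {"rows": [{"slide": [0, 0, 0], "yaw": 0}, {"slide": [0, 0, 0], "yaw": 0}], "fingers": 0.05}}

```text
t: 9.85
ee_pos: [0.5891, -0.0959, 0.0396]
tool_rot: [0.018, -0.135, 0.991, 0.003]
wrist_force: [0.3, -0.5, 0.2]
width: 0.0491
```

>>> {"method": "servo_tool", "body": {"rows": [{"slide": [0, 0, -0.02], "yaw": 0}, {"slide": [0, 0, -0.04], "yaw": 0}, {"slide": [0, 0, -0.045], "yaw": 0}, {"slide": [0, 0, -0.03], "yaw": 0}, {"slide": [0, 0, 0], "yaw": 0}]}}

```text
t: 10.35
ee_pos: [0.5855, -0.0975, 0.182]
tool_rot: [0.02, -0.135, 0.991, 0.003]
wrist_force: [0.6, -0.2, -0.0]
width: 0.0503
```

```bash
python3 - <<'E'
from h import *
p,d,pose,k=wrist("w6"); W=cloud(d,pose,k)
print(topfit(W,(.636,-.084),.03,.068,.09),topfit(W,(.59,-.097),.03,.068,.09))
go([.615,-.285,.22],1.842,step=.042)
E
```

```text
{'n': 649, 'cen': [0.6351, -0.0857, 0.0774], 'med': [0.635, -0.0857, 0.0779], 'circ': [0.6367, -0.0855, 0.0108]} {'n': 730, 'cen': [0.5892, -0.0956, 0.0776], 'med': [0.589, -0.0956, 0.0779], 'circ': [0.5903, -0.0953, 0.0107]}
D [ 0.0302 -0.1876  0.0399] dyaw(world) 0.0 rows 5 j [-0.17  0.43  0.11  1.22  0.02 -0.44] t 10.4
([0.0042, -0.0378, -0.008], np.float64(-0.0001))
([0.0042, -0.0378, -0.008], np.float64(-0.0001))
([0.0042, -0.0378, -0.008], np.float64(-0.0001))
([0.0042, -0.0378, -0.008], np.float64(-0.0001))
([0.0042, -0.0378, -0.008], np.float64(-0.0001))
```

View pics/w6.png

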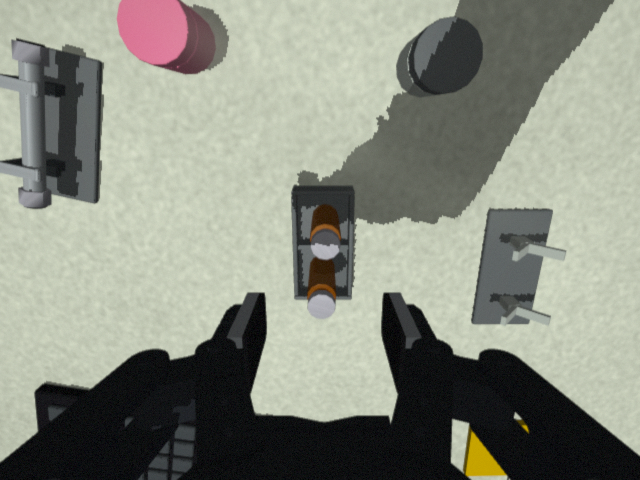

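Both vials stand in their bays (tops at (320,305), (325,245)). The column in its holder shows at left (33,120). On to it.

>>> {"method": "servo_tool", "body": {"rows": [{"slide": [0.004, -0.038, -0.008], "yaw": 0}, {"slide": [0.004, -0.038, -0.008], "yaw": 0}, {"slide": [0.004, -0.038, -0.008], "yaw": 0}, {"slide": [0.004, -0.038, -0.008], "yaw": 0}, {"slide": [0.004, -0.03, -0.008], "yaw": 0}, {"slide": [0, -0.01, 0], "yaw": 0}, {"slide": [0, 0, 0], "yaw": 0}], "fingers": 0.05}}

```text
t: 11.1
ee_pos: [0.6144, -0.2921, 0.2125]
tool_rot: [0.015, -0.137, 0.99, 0.006]
wrist_force: [-0.3, 0.5, -0.8]
width: 0.0501
```

```bash
python3 - <<'E'
from h import *
p,d,pose,k=wrist("w7"); W=cloud(d,pose,k)
go([.58,-.31,.15],1.842,step=.042)
E
```

```text
D [-0.0342 -0.0187 -0.0625] dyaw(world) -0.005 rows 2 j [-0.45  0.61  0.49  1.44  0.03 -0.73] t 11.15
([0.019, -0.0044, 0.0312], np.float64(0.0025))
([0.019, -0.0044, 0.0312], np.float64(0.0025))
```

View pics/w7.png

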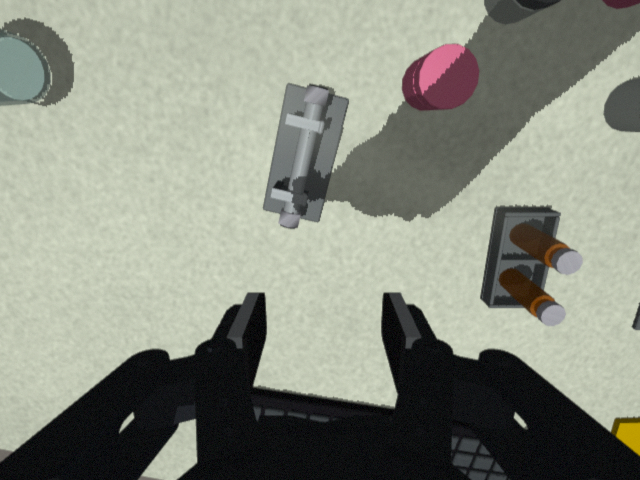

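```bash
python3 - <<'E'
from h import *
p,d,pose,k=load("w7"); W=cloud(d,pose,k)
c=np.clip(cv2.resize(p[70:240,240:370],None,fx=4.4,fy=3.5,interpolation=cv2.INTER_CUBIC)*1.0,0,255).astype(np.uint8)
c=cv2.resize(p[70:240,240:370],None,fx=3.5,fy=3.5,interpolation=cv2.INTER_CUBIC)
cv2.imwrite("pics/col.png",c[:,:,::-1])
C=np.array([.555,-.32])
Q=W.reshape(-1,3); n=np.hypot(*(Q[:,:2]-C).T)<.1; Q=Q[n]
pl=Q[(Q[:,2]>.003)&(Q[:,2]<.009)]; c2,sz,a=cv2.minAreaRect(pl[:,:2].astype(np.float32)*1000); print("plate",c2,sz,a)
rod=Q[(Q[:,2]>.028)&(Q[:,2]<.06)]; c2,sz,a=cv2.minAreaRect(rod[:,:2].astype(np.float32)*1000); print("rod",len(rod),c2,sz,a)
mm=rod[:,:2].mean(0); u,s,v=np.linalg.svd(rod[:,:2]-mm,full_matrices=False); print(mm,v[0],np.arctan2(v[0,1],v[0,0]))
E
```

```text
plate (557.2540283203125, -290.2315368652344) (151.00445556640625, 117.7237319946289) 2.122774124145508
rod 4185 (548.2838134765625, -303.0196533203125) (78.6661605834961, 167.8548583984375) 57.39313888549805
[ 0.55302046 -0.30244632] [ 0.83144786 -0.55560279] -0.5890877773751252
```

View pics/col.png

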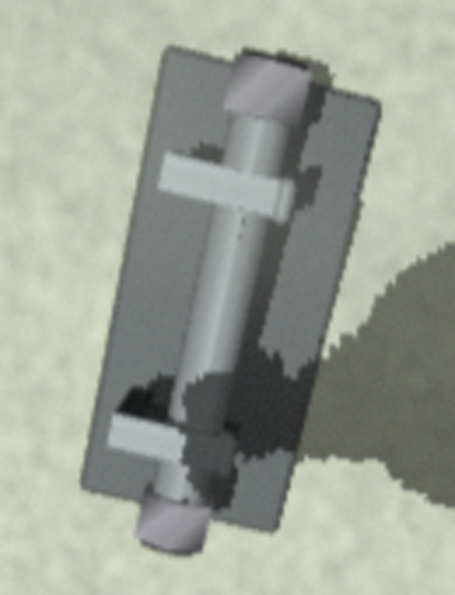

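```bash
python3 - <<'E'
from h import *
p,d,pose,k=load("w7"); W=cloud(d,pose,k)
sub=W[75:240,250:352].reshape(-1,3)
pl=sub[(sub[:,2]>.0035)&(sub[:,2]<.008)]; c2,sz,a=cv2.minAreaRect(pl[:,:2].astype(np.float32)*1000); print("plate",np.round(c2,1),np.round(sz,1),a,np.median(pl[:,2]))
rod=sub[(sub[:,2]>.034)&(sub[:,2]<.0455)]
rod=sub[(sub[:,2]>.030)&(sub[:,2]<.06)]
line=cv2.fitLine(rod[:,:2].astype(np.float32),cv2.DIST_HUBER,0,.001,.001).ravel(); print(line,np.arctan2(line[1],line[0]))
th=np.deg2rad(a) if sz[0]>sz[1] else np.deg2rad(a-90)
ex=np.array([np.cos(th),np.sin(th)]); ey=np.array([-ex[1],ex[0]]); print("th",th)
q=(sub[:,:2]-np.array(c2)/1000); X=q@ex*1000; Y=q@ey*1000; Z=sub[:,2]*1000
for x0 in (-60,-50,-40,-35,-30,-25,-10,0,10,25,30,35,40,50,60):
    m=(abs(X-x0)<2)&(Z>30)
    if m.sum(): 
        top=Y[m][Z[m]>np.percentile(Z[m],80)]
        print(x0,m.sum(),"Y",np.round(np.percentile(Y[m],[2,50,98]),1),"Zmax",Z[m].max().round(1),"Yat top",np.median(top).round(1))
print("ends X",np.percentile(X[Z>30],[.5,99.5]))
E
```

```text
plate [ 575.9 -320.5] [115.6  55.8] 2.131538152694702 0.00499420197701661
[ 0.99955255  0.02991102  0.5792106  -0.32056808] 0.029915478
th 0.037202358896400195
-60 28 Y [-7.1  0.1  7.3] Zmax 43.6 Yat top -0.3
-50 124 Y [-8.3  0.2  8.2] Zmax 46.3 Yat top -0.4
-40 95 Y [-6.5  0.   6.6] Zmax 43.0 Yat top -0.7
-35 134 Y [-17.7  -0.3  10.1] Zmax 47.1 Yat top 1.3
-30 207 Y [-18.3  -4.   10.4] Zmax 48.0 Yat top -2.1
-25 124 Y [-18.   -0.5  10.3] Zmax 47.1 Yat top 2.8
-10 85 Y [-6.4  0.3  6.7] Zmax 43.0 Yat top 0.2
0 82 Y [-6.5  0.3  6.7] Zmax 43.4 Yat top 0.2
10 78 Y [-6.5 -0.1  6.7] Zmax 43.4 Yat top 1.3
25 159 Y [-18.3  -2.6   9.8] Zmax 46.9 Yat top -3.1
30 170 Y [-18.4  -4.   10.7] Zmax 47.1 Yat top -2.3
35 81 Y [-17.4  -0.4  10. ] Zmax 46.9 Yat top 0.9
40 73 Y [-6.5  0.1  6.6] Zmax 42.9 Yat top 0.3
50 90 Y [-8.2  0.   8.2] Zmax 45.4 Yat top 0.4
ends X [-58.44945948  56.62018362]
```

```bash
python3 - <<'E'
from h import *
go([.574,-.3205,.12],1.608,step=.042)
E
```

```text
D [-0.0402 -0.0292 -0.0925] dyaw(world) -0.239 rows 3 j [-0.45  0.61  0.49  1.44  0.03 -0.73] t 11.15
([0.0155, -0.0057, 0.0308], np.float64(0.0797))
([0.015, -0.0069, 0.0308], np.float64(0.0797))
([0.0144, -0.0081, 0.0308], np.float64(0.0797))
```

>>> {"method": "servo_tool", "body": {"rows": [{"slide": [0.0155, -0.006, 0.025], "yaw": 0.08}, {"slide": [0.015, -0.007, 0.03], "yaw": 0.08}, {"slide": [0.0145, -0.008, 0.02], "yaw": 0.08}, {"slide": [0, 0, 0], "yaw": 0}, {"slide": [0, 0, 0], "yaw": 0}], "fingers": 0.045}}

```text
t: 11.65
ee_pos: [0.5753, -0.3102, 0.1318]
tool_rot: [0.012, -0.019, 1.0, 0.011]
wrist_force: [0.3, -0.4, 1.1]
width: 0.0452
```

```bash
python3 - <<'E'
from h import *
go([.575,-.3205,.028],1.608,step=.03)
p,d,pose,k=wrist("w8")
E
```

```text
D [-0.0003 -0.0103 -0.1038] dyaw(world) -0.002 rows 4 j [-0.51  0.6   0.26  1.22  0.03 -0.55] t 11.65
([0.0002, -0.0026, 0.026], np.float64(0.0004))
([0.0002, -0.0026, 0.026], np.float64(0.0004))
([0.0002, -0.0026, 0.026], np.float64(0.0004))
([0.0002, -0.0026, 0.026], np.float64(0.0004))
```

View pics/w8.png

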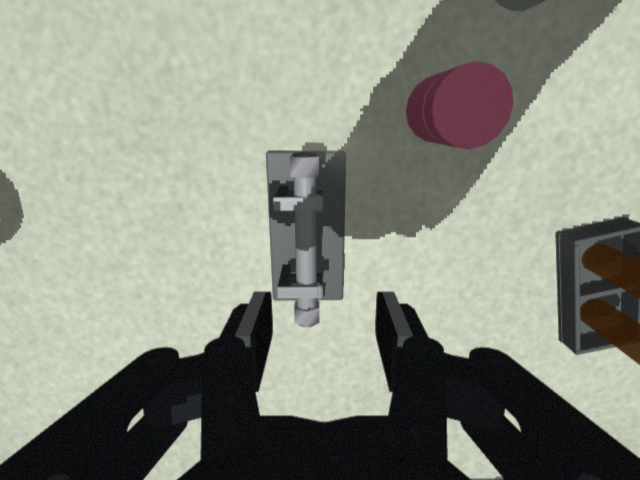

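>>> {"method": "servo_tool", "body": {"rows": [{"slide": [0, -0.01, 0.015], "yaw": 0}, {"slide": [0, 0, 0.02], "yaw": 0}, {"slide": [0, 0, 0.01], "yaw": 0}]}}

```text
t: 12.0
ee_pos: [0.5825, -0.3198, 0.0901]
tool_rot: [0.017, -0.023, 1.0, 0.008]
wrist_force: [0.3, 0.7, -0.8]
width: 0.045
```

```bash
python3 - <<'E'
from h import *
go([.575,-.3205,.028],1.608,step=.03)
E
```

```text
D [-0.0075 -0.0007 -0.0621] dyaw(world) -0.008 rows 3 j [-0.52  0.64  0.22  1.13  0.03 -0.56] t 12.0
([0.0025, -0.0001, 0.0207], np.float64(0.0028))
([0.0025, -0.0001, 0.0207], np.float64(0.0028))
([0.0025, -0.0001, 0.0207], np.float64(0.0028))
```

>>> {"method": "servo_tool", "body": {"rows": [{"slide": [0.006, 0, 0.015], "yaw": 0.003}, {"slide": [0.003, 0, 0.018], "yaw": 0.003}, {"slide": [0.001, 0, 0.012], "yaw": 0.002}]}}

```text
t: 12.3
ee_pos: [0.5771, -0.3205, 0.0441]
tool_rot: [0.02, -0.02, 1.0, 0.006]
wrist_force: [-0.2, -0.1, 0.1]
width: 0.0448
```

```bash
python3 - <<'E'
from h import *
go([.575,-.3205,.028],1.608,step=.03)
E
```

```text
D [-0.0021 -0.     -0.0161] dyaw(world) -0.003 rows 1 j [-0.52  0.67  0.15  1.02  0.03 -0.56] t 12.3
([0.0021, 0.0001, 0.0161], np.float64(0.0033))
```

>>> {"method": "servo_tool", "body": {"rows": [{"slide": [0.002, 0, 0.01], "yaw": 0.003}, {"slide": [0, 0, 0.005], "yaw": 0}, {"slide": [0, 0, 0], "yaw": 0}]}}

```text
t: 12.6
ee_pos: [0.5757, -0.3201, 0.0264]
tool_rot: [0.019, -0.019, 1.0, 0.007]
wrist_force: [0.9, -0.7, 1.0]
width: 0.0447
```

```bash
python3 - <<'E'
from h import *
go([.575,-.3205,.028],1.608,step=.03)
p,d,pose,k=wrist("w9"); W=cloud(d,pose,k)
sub=W.reshape(-1,3); sub=sub[(abs(sub[:,0]-.53)<.02)&(abs(sub[:,1]+.3215)<.02)&(sub[:,2]>.03)]
print(len(sub),np.percentile(sub,[2,50,98],axis=0).round(4))
E
```

```text
D [-0.0007 -0.0004  0.0016] dyaw(world) -0.001 rows 1 j [-0.52  0.69  0.13  0.98  0.03 -0.56] t 12.6
([0.0007, -0.0004, -0.0016], np.float64(0.0011))
6300 [[ 0.517  -0.3392  0.0331]
 [ 0.5368 -0.323   0.0428]
 [ 0.5494 -0.312   0.0462]]
```

View pics/w9.png

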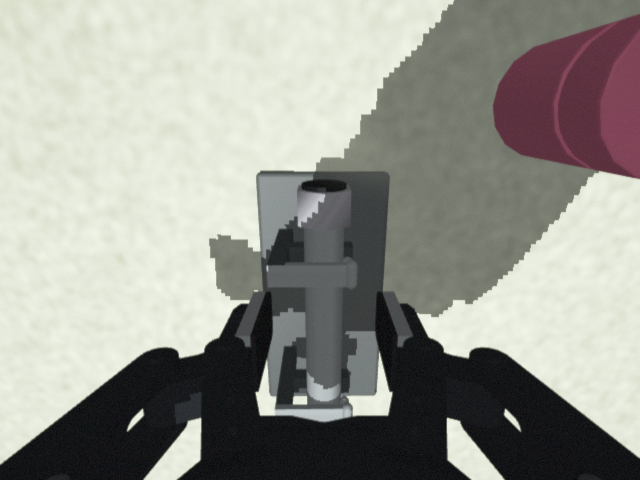

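>>> {"method": "servo_tool", "body": {"rows": [{"slide": [0, 0, -0.001], "yaw": 0}, {"slide": [0, 0, 0], "yaw": 0}], "fingers": 0.02, "grip_force": 20}}

```text
t: 12.85
ee_pos: [0.5769, -0.3208, 0.0294]
tool_rot: [0.02, -0.019, 1.0, 0.006]
wrist_force: [0.2, 0.6, -0.1]
width: 0.0202
```

>>> {"method": "servo_tool", "body": {"rows": [{"slide": [0, 0, 0], "yaw": 0}, {"slide": [0, 0, 0], "yaw": 0}], "fingers": 0.01, "grip_force": 20}}

```text
t: 13.05
ee_pos: [0.5775, -0.3211, 0.0305]
tool_rot: [0.021, -0.019, 1.0, 0.005]
wrist_force: [-0.1, -0.3, -1.5]
width: 0.0129
```

```bash
python3 - <<'E'
from h import *
from rig import sensors
print(sensors.get_state()["wrist_force"]); go([.575,-.3205,.028],1.608,step=.03)
E
```

```text
[-0.14261838 -0.32355343 -1.46473954]
D [-0.0025  0.0006 -0.0025] dyaw(world) -0.001 rows 1 j [-0.52  0.68  0.13  0.99  0.03 -0.56] t 13.05
([0.0025, 0.0007, 0.0025], np.float64(0.0014))
```

>>> {"method": "servo_tool", "body": {"rows": [{"slide": [0, 0.003, 0.001], "yaw": 0}, {"slide": [0, 0.003, 0.0005], "yaw": 0}]}}

```text
t: 13.25
ee_pos: [0.5777, -0.3186, 0.0299]
tool_rot: [0.021, -0.018, 1.0, 0.002]
wrist_force: [-0.3, -8.0, -0.8]
width: 0.0133
```

>>> {"method": "servo_tool", "body": {"rows": [{"slide": [0, 0.003, 0.0005], "yaw": 0}, {"slide": [0, 0.003, 0.0005], "yaw": 0}]}}

```text
t: 13.45
ee_pos: [0.5779, -0.3176, 0.0298]
tool_rot: [0.022, -0.016, 1.0, -0.004]
wrist_force: [-1.0, -7.4, -1.7]
width: 0.0132
```

>>> {"method": "servo_tool", "body": {"rows": [{"slide": [0, 0.007, 0.0005], "yaw": 0}, {"slide": [0, 0.007, 0.0005], "yaw": 0}]}}

```text
t: 13.65
ee_pos: [0.578, -0.3079, 0.0296]
tool_rot: [0.023, -0.014, 1.0, -0.008]
wrist_force: [0.7, -0.9, -2.6]
width: 0.0136
```

>>> {"method": "servo_tool", "body": {"rows": [{"slide": [0, 0.007, 0.001], "yaw": 0}, {"slide": [0, 0.007, 0.0005], "yaw": 0}]}}

```text
t: 13.85
ee_pos: [0.5773, -0.2923, 0.0275]
tool_rot: [0.023, -0.014, 1.0, -0.007]
wrist_force: [-1.0, -0.1, -1.0]
width: 0.0132
```

>>> {"method": "servo_tool", "body": {"rows": [{"slide": [0, 0.009, 0], "yaw": 0}, {"slide": [0, 0.003, 0], "yaw": 0}, {"slide": [0, 0, 0], "yaw": 0}], "fingers": 0.005, "grip_force": 50}}

```text
t: 14.15
ee_pos: [0.5764, -0.2761, 0.0266]
tool_rot: [0.022, -0.016, 1.0, -0.005]
wrist_force: [-0.7, -0.4, -1.6]
width: 0.0123
```

```bash
python3 - <<'E'
from h import *
p,d,pose,k=wrist("w10")
E
```

```text
(no output)
```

View pics/w10.png

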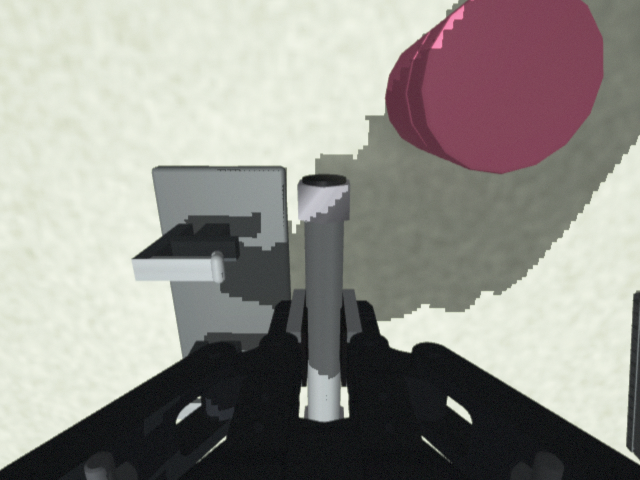

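>>> {"method": "servo_tool", "body": {"rows": [{"slide": [0, 0.003, -0.02], "yaw": 0}, {"slide": [0, 0, -0.035], "yaw": 0}, {"slide": [0, 0, -0.04], "yaw": 0}, {"slide": [0, 0, -0.035], "yaw": 0}]}}

```text
t: 14.6
ee_pos: [0.5662, -0.27, 0.1522]
tool_rot: [0.015, -0.016, 1.0, -0.002]
wrist_force: [0.5, 0.2, 0.0]
width: 0.0123
```

```bash
python3 - <<'E'
from h import *
go([.594,.084,.15],1.842,step=.042)
E
```

```text
D [ 0.0278  0.354  -0.0022] dyaw(world) 0.24 rows 9 j [-0.45  0.52  0.18  1.2   0.01 -0.48] t 14.6
([-0.0043, 0.0392, 0.0002], np.float64(-0.0266))
([-0.0054, 0.0391, 0.0002], np.float64(-0.0266))
([-0.0064, 0.0389, 0.0002], np.float64(-0.0266))
([-0.0074, 0.0387, 0.0002], np.float64(-0.0266))
([-0.0085, 0.0385, 0.0002], np.float64(-0.0266))
([-0.0095, 0.0383, 0.0002], np.float64(-0.0266))
([-0.0105, 0.038, 0.0002], np.float64(-0.0266))
([-0.0115, 0.0377, 0.0002], np.float64(-0.0266))
([-0.0125, 0.0374, 0.0002], np.float64(-0.0266))
```

>>> {"method": "servo_tool", "body": {"rows": [{"slide": [-0.0045, 0.03, 0], "yaw": -0.027}, {"slide": [-0.0055, 0.039, 0], "yaw": -0.027}, {"slide": [-0.0065, 0.039, 0], "yaw": -0.027}, {"slide": [-0.0075, 0.039, 0], "yaw": -0.027}, {"slide": [-0.0085, 0.0385, 0], "yaw": -0.027}, {"slide": [-0.0095, 0.038, 0], "yaw": -0.027}, {"slide": [-0.0105, 0.034, 0], "yaw": -0.027}, {"slide": [-0.0105, 0.025, 0], "yaw": -0.027}]}}

```text
t: 15.4
ee_pos: [0.6009, 0.0196, 0.1616]
tool_rot: [0.024, -0.121, 0.992, -0.009]
wrist_force: [0.6, -0.3, -1.3]
width: 0.012
```

```bash
python3 - <<'E'
from h import *
go([.594,.084,.13],1.842,step=.03)
E
```

```text
D [-0.0069  0.0644 -0.0316] dyaw(world) 0.028 rows 3 j [ 0.04  0.45  0.08  1.16 -0.01 -0.2 ] t 15.4
([-0.0029, 0.0214, 0.0105], np.float64(-0.0095))
([-0.0031, 0.0214, 0.0105], np.float64(-0.0095))
([-0.0033, 0.0213, 0.0105], np.float64(-0.0095))
```

>>> {"method": "servo_tool", "body": {"rows": [{"slide": [-0.003, 0.022, 0.007], "yaw": -0.01}, {"slide": [-0.003, 0.022, 0.01], "yaw": -0.009}, {"slide": [-0.003, 0.01, 0.01], "yaw": -0.009}, {"slide": [0, 0, 0], "yaw": 0}, {"slide": [0, 0, 0], "yaw": 0}]}}

```text
t: 15.9
ee_pos: [0.5991, 0.0793, 0.1336]
tool_rot: [0.026, -0.139, 0.99, -0.01]
wrist_force: [-0.7, -0.5, -0.6]
width: 0.0122
```

```bash
python3 - <<'E'
from h import *
go([.594,.084,.13],1.842,step=.03)
p,d,pose,k=wrist("w11"); W=cloud(d,pose,k)
q=W.reshape(-1,3)
def rect2(c,r,zlo,zhi):
    m=(np.hypot(W[...,0]-c[0],W[...,1]-c[1])<r)&(W[...,2]>zlo)&(W[...,2]<zhi)
    P=W[m]
    if len(P)<10: print("few"); return
    c2,sz,a=cv2.minAreaRect(P[:,:2].astype(np.float32)*1000)
    print(len(P),np.round(c2,1),np.round(sz,1),round(a,1))
rect2((.594,.084),.068,.0025,.009)
E
```

```text
D [-0.0051  0.0047 -0.0036] dyaw(world) -0.007 rows 1 j [ 0.14  0.47  0.05  1.1  -0.02 -0.14] t 15.9
([0.0037, 0.0059, 0.0036], np.float64(0.0066))
5605 [593.7  84.3] [115.6  56. ] 15.8
```

View pics/w11.png

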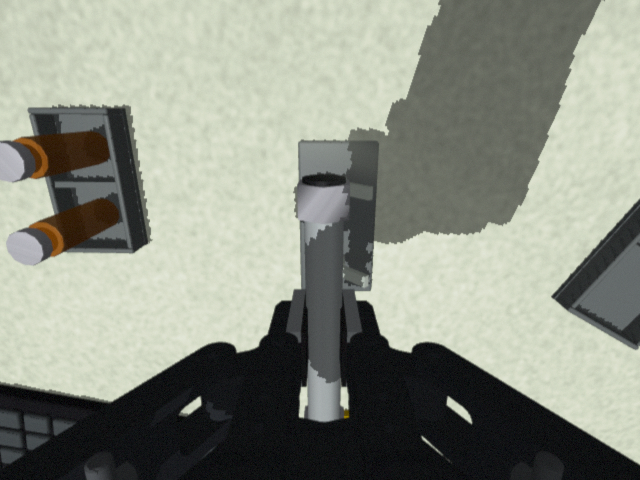

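>>> {"method": "servo_tool", "body": {"rows": [{"slide": [0.004, 0.006, 0.01], "yaw": 0.006}, {"slide": [0.003, 0, 0.02], "yaw": 0}, {"slide": [0.002, 0, 0.02], "yaw": 0}, {"slide": [0, 0, 0.01], "yaw": 0}]}}

```text
t: 16.35
ee_pos: [0.5939, 0.0784, 0.0736]
tool_rot: [0.029, -0.132, 0.991, -0.01]
wrist_force: [-0.2, -0.8, -1.6]
width: 0.0123
```

```bash
python3 - <<'E'
from h import *
go([.594,.0842,.031],1.842,step=.03)
E
```

```text
D [ 0.0001  0.0058 -0.0426] dyaw(world) 0.008 rows 2 j [ 0.14  0.51 -0.06  0.94 -0.02 -0.12] t 16.35
([-0.0008, 0.0028, 0.0213], np.float64(-0.0038))
([-0.0008, 0.0028, 0.0213], np.float64(-0.0038))
```

>>> {"method": "servo_tool", "body": {"rows": [{"slide": [0.001, 0.006, 0.01], "yaw": -0.006}, {"slide": [0.001, 0.001, 0.014], "yaw": 0}, {"slide": [0, 0, 0.005], "yaw": 0}]}}

```text
t: 16.65
ee_pos: [0.5913, 0.0835, 0.0422]
tool_rot: [0.029, -0.134, 0.991, -0.01]
wrist_force: [-0.3, 0.8, -0.6]
width: 0.0126
```

```bash
python3 - <<'E'
from h import *
go([.594,.0842,.031],1.842,step=.03)
E
```

```text
D [ 0.0027  0.0007 -0.0112] dyaw(world) 0.004 rows 1 j [ 0.15  0.54 -0.09  0.87 -0.02 -0.12] t 16.65
([-0.0028, -0.0001, 0.0112], np.float64(-0.0038))
```

>>> {"method": "servo_tool", "body": {"rows": [{"slide": [-0.002, 0, 0.006], "yaw": -0.003}, {"slide": [0, 0, 0.003], "yaw": 0}, {"slide": [0, 0, 0.001], "yaw": 0}]}}

```text
t: 16.95
ee_pos: [0.5946, 0.0843, 0.032]
tool_rot: [0.029, -0.135, 0.99, -0.01]
wrist_force: [-0.1, -0.3, -0.7]
width: 0.0124
```

>>> {"method": "servo_tool", "body": {"rows": [{"slide": [0, 0, 0.002], "yaw": 0}, {"slide": [0, 0, 0.002], "yaw": 0}]}}

```text
t: 17.15
ee_pos: [0.5955, 0.0845, 0.0297]
tool_rot: [0.03, -0.135, 0.99, -0.01]
wrist_force: [-6.7, -0.4, 14.2]
width: 0.0123
```

>>> {"method": "servo_tool", "body": {"rows": [{"slide": [0, 0, 0], "yaw": 0}, {"slide": [0, 0, 0], "yaw": 0}, {"slide": [0, 0, 0], "yaw": 0}], "fingers": 0.045, "grip_force": 25}}

```text
t: 17.45
ee_pos: [0.5969, 0.0847, 0.0315]
tool_rot: [0.032, -0.135, 0.99, -0.01]
wrist_force: [0.1, -0.5, -0.1]
width: 0.045
```

>>> {"method": "servo_tool", "body": {"rows": [{"slide": [0, 0, -0.02], "yaw": 0}, {"slide": [0, 0, -0.04], "yaw": 0}, {"slide": [0, 0, -0.045], "yaw": 0}, {"slide": [0, 0, -0.03], "yaw": 0}, {"slide": [-0.03, 0, -0.03], "yaw": 0}, {"slide": [0, 0, 0], "yaw": 0}]}}

```text
t: 18.05
ee_pos: [0.6132, 0.0942, 0.2019]
tool_rot: [0.03, -0.135, 0.99, -0.01]
wrist_force: [1.0, -0.2, 0.4]
width: 0.0449
```

```bash
python3 - <<'E'
from h import *
p,d,pose,k=wrist("w12"); W=cloud(d,pose,k)
go([.454,-.0535,.15],1.842)
v,u=np.mgrid[:480,:640]
q=W[(W[...,2]<.06)&(W[...,2]>-.01)&(np.hypot(W[...,0]-.594,W[...,1]-.084)<.075)]
e=np.array([np.cos(.272),np.sin(.272)]); f=np.array([-e[1],e[0]])
X=(q[:,:2]-[.5937,.0842])@e*1000; Y=(q[:,:2]-[.5937,.0842])@f*1000; Z=q[:,2]*1000
for x0 in (-55,-50,-40,-20,0,20,40,50,55):
    m=(abs(X-x0)<2)&(Z>30)&(abs(Y)<15)
    if m.sum()>3: print(x0,m.sum(),np.percentile(Y[m],[2,98]).round(1),np.percentile(Z[m],98).round(1))
m=(Z>28)&(abs(Y)<5); print("X ends",np.percentile(X[m],[.5,99.5]).round(1))
E
```

```text
D [-0.1559 -0.1469 -0.0488] dyaw(world) 0.001 rows 5 j [ 0.16  0.45  0.2   1.26 -0.02 -0.11] t 18.1
([0.0379, -0.02, 0.0098], np.float64(-0.0002))
([0.0379, -0.02, 0.0098], np.float64(-0.0002))
([0.0379, -0.02, 0.0098], np.float64(-0.0002))
([0.0379, -0.02, 0.0098], np.float64(-0.0002))
([0.0379, -0.02, 0.0098], np.float64(-0.0002))
-55 138 [-8.7  8.7] 45.1
-50 120 [-8.  8.] 45.3
-40 101 [-6.7  6.5] 43.2
-20 86 [-6.1  6.6] 43.3
0 85 [-6.3  6.7] 43.1
20 76 [-6.5  6.8] 43.1
40 72 [-5.8  7. ] 43.4
50 88 [-8.4  8.8] 45.5
55 85 [-7.6  8.8] 45.4
X ends [-58.4  57.4]
```

View pics/w12.png

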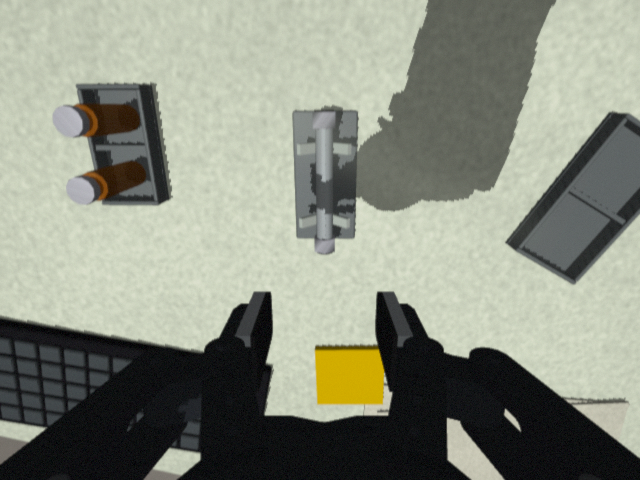

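```bash
python3 - <<'E'
from h import *
go([.454,-.0535,.14],1.327,step=.044)
E
```

```text
D [-0.1559 -0.1469 -0.0588] dyaw(world) -0.514 rows 6 j [ 0.16  0.45  0.2   1.26 -0.02 -0.11] t 18.1
([0.0316, -0.0167, 0.0098], np.float64(0.0857))
([0.03, -0.0193, 0.0098], np.float64(0.0857))
([0.0283, -0.0218, 0.0098], np.float64(0.0857))
([0.0263, -0.0241, 0.0098], np.float64(0.0857))
([0.0241, -0.0263, 0.0098], np.float64(0.0857))
([0.0218, -0.0283, 0.0098], np.float64(0.0857))
```

>>> {"method": "servo_tool", "body": {"rows": [{"slide": [0.0315, -0.017, 0.005], "yaw": 0.086}, {"slide": [0.03, -0.019, 0.01], "yaw": 0.086}, {"slide": [0.028, -0.022, 0.01], "yaw": 0.086}, {"slide": [0.026, -0.024, 0.01], "yaw": 0.086}, {"slide": [0.024, -0.026, 0.01], "yaw": 0.086}, {"slide": [0.015, -0.02, 0.01], "yaw": 0.086}, {"slide": [0, 0, 0], "yaw": 0}, {"slide": [0, 0, 0], "yaw": 0}], "fingers": 0.068}}

```text
t: 18.9
ee_pos: [0.4515, -0.0494, 0.1263]
tool_rot: [0.02, 0.132, 0.991, -0.003]
wrist_force: [-0.4, 0.2, 0.0]
width: 0.0678
```

```bash
python3 - <<'E'
from h import *
p,d,pose,k=wrist("w13"); W=cloud(d,pose,k)
for n,c in dict(jA=(.453,-.054),jB=(.404,-.192)).items(): print(n,topfit(W,c,.035,.053,.068))
go([.454,-.0535,.037],1.327,step=.03)
E
```

```text
jA {'n': 4053, 'cen': [0.4529, -0.0525, 0.0589], 'med': [0.4527, -0.0525, 0.059], 'circ': [0.454, -0.0528, 0.0222]}
jB {'n': 4540, 'cen': [0.4043, -0.1893, 0.0588], 'med': [0.4041, -0.189, 0.0591], 'circ': [0.4051, -0.1916, 0.0227]}
D [ 0.0027 -0.0043 -0.0891] dyaw(world) 0.02 rows 3 j [-0.1   0.21 -0.35  0.97 -0.01  0.16] t 18.95
([-0.0012, -0.0012, 0.0297], np.float64(-0.0068))
([-0.0012, -0.0012, 0.0297], np.float64(-0.0068))
([-0.0012, -0.0012, 0.0297], np.float64(-0.0068))
```

View pics/w13.png

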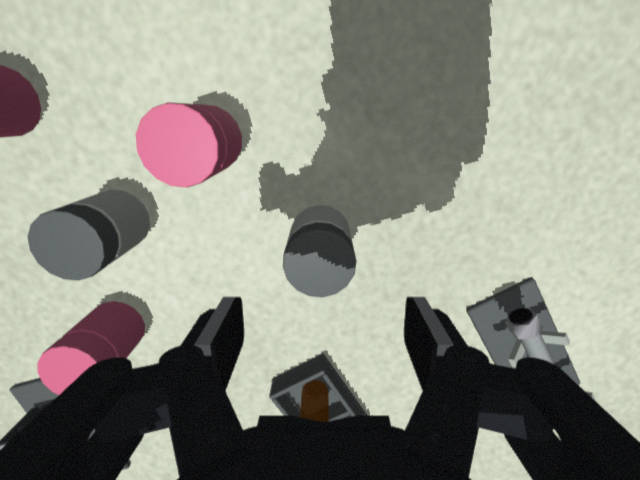

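>>> {"method": "servo_tool", "body": {"rows": [{"slide": [0, -0.003, 0.02], "yaw": -0.01}, {"slide": [0, -0.001, 0.025], "yaw": -0.01}, {"slide": [0.001, 0, 0.018], "yaw": 0}]}}

```text
t: 19.25
ee_pos: [0.4587, -0.0523, 0.0652]
tool_rot: [0.026, 0.119, 0.993, -0.003]
wrist_force: [-0.2, -0.1, -0.3]
width: 0.0682
```

```bash
python3 - <<'E'
from h import *
go([.4535,-.0528,.037],1.327,step=.03)
E
```

```text
D [-0.0052 -0.0005 -0.0282] dyaw(world) -0.006 rows 1 j [-0.11  0.3  -0.43  0.79 -0.01  0.13] t 19.25
([0.0049, -0.0017, 0.0282], np.float64(0.0061))
```

>>> {"method": "servo_tool", "body": {"rows": [{"slide": [0.005, -0.001, 0.012], "yaw": 0}, {"slide": [0.001, -0.001, 0.009], "yaw": 0}, {"slide": [0, 0, 0.002], "yaw": 0}]}}

```text
t: 19.55
ee_pos: [0.4555, -0.051, 0.0393]
tool_rot: [0.025, 0.116, 0.993, -0.003]
wrist_force: [-0.3, 0.5, 0.1]
width: 0.0681
```

```bash
python3 - <<'E'
from h import *
go([.4535,-.0528,.037],1.327,step=.03)
E
```

```text
D [-0.002  -0.0018 -0.0023] dyaw(world) -0.012 rows 1 j [-0.11  0.33 -0.47  0.72 -0.01  0.12] t 19.55
([0.0015, -0.0022, 0.0023], np.float64(0.0121))
```

>>> {"method": "servo_tool", "body": {"rows": [{"slide": [0.0015, -0.002, 0.003], "yaw": 0}, {"slide": [0, 0, 0], "yaw": 0}, {"slide": [0, 0, 0], "yaw": 0}, {"slide": [0, 0, 0], "yaw": 0}], "fingers": 0.035, "grip_force": 30}}

```text
t: 19.95
ee_pos: [0.4562, -0.0523, 0.0374]
tool_rot: [0.027, 0.115, 0.993, -0.003]
wrist_force: [0.3, 0.4, -0.5]
width: 0.043
```

```bash
python3 - <<'E'
from h import *
a=-.244; e=np.array([np.cos(a),np.sin(a)])*.033
print(np.array([.551,.318])+e,np.array([.551,.318])-e)
go([.519,.326,.15],1.327,step=.044)
E
```

```text
[0.58302252 0.31002766] [0.51897748 0.32597234]
D [0.0628 0.3783 0.1126] dyaw(world) -0.014 rows 10 j [-0.11  0.33 -0.47  0.71 -0.01  0.12] t 19.95
([0.0025, 0.0383, -0.0113], np.float64(0.0014))
([0.0026, 0.0383, -0.0113], np.float64(0.0014))
([0.0026, 0.0383, -0.0113], np.float64(0.0014))
([0.0027, 0.0383, -0.0113], np.float64(0.0014))
([0.0027, 0.0383, -0.0113], np.float64(0.0014))
([0.0028, 0.0382, -0.0113], np.float64(0.0014))
([0.0028, 0.0382, -0.0113], np.float64(0.0014))
([0.0029, 0.0382, -0.0113], np.float64(0.0014))
([0.0029, 0.0382, -0.0113], np.float64(0.0014))
([0.003, 0.0382, -0.0113], np.float64(0.0014))
```

>>> {"method": "servo_tool", "body": {"rows": [{"slide": [0, 0, -0.02], "yaw": 0}, {"slide": [0, 0, -0.04], "yaw": 0}, {"slide": [0, 0.02, -0.04], "yaw": 0}, {"slide": [-0.005, 0.038, -0.01], "yaw": 0}, {"slide": [-0.005, 0.038, 0], "yaw": 0}, {"slide": [-0.005, 0.038, 0], "yaw": 0}, {"slide": [-0.005, 0.038, 0], "yaw": 0}, {"slide": [-0.005, 0.038, 0], "yaw": 0}]}}

```text
t: 20.75
ee_pos: [0.5257, 0.1502, 0.1579]
tool_rot: [0.03, 0.121, 0.992, -0.002]
wrist_force: [0.0, -0.2, -1.3]
width: 0.0432
```

```bash
python3 - <<'E'
from h import *
go([.583,.31,.14],1.327,step=.04)
E
```

```text
D [ 0.0573  0.1598 -0.0179] dyaw(world) -0.002 rows 5 j [ 0.29  0.34 -0.08  1.09 -0.03  0.53] t 20.75
([-0.0035, 0.0338, 0.0036], np.float64(0.0004))
([-0.0035, 0.0338, 0.0036], np.float64(0.0004))
([-0.0035, 0.0338, 0.0036], np.float64(0.0004))
([-0.0034, 0.0338, 0.0036], np.float64(0.0004))
([-0.0034, 0.0338, 0.0036], np.float64(0.0004))
```

>>> {"method": "servo_tool", "body": {"rows": [{"slide": [-0.0035, 0.034, 0], "yaw": 0}, {"slide": [-0.0035, 0.034, 0.003], "yaw": 0}, {"slide": [-0.0035, 0.034, 0.003], "yaw": 0}, {"slide": [-0.0035, 0.034, 0.003], "yaw": 0}, {"slide": [-0.0035, 0.01, 0.003], "yaw": 0}, {"slide": [0, 0, 0], "yaw": 0}]}}

```text
t: 21.35
ee_pos: [0.5813, 0.299, 0.1489]
tool_rot: [0.033, 0.118, 0.993, -0.0]
wrist_force: [-0.3, 0.1, -0.6]
width: 0.0434
```

```bash
python3 - <<'E'
from h import *
go([.583,.31,.14],1.327,step=.04)
p,d,pose,k=wrist("w14"); W=cloud(d,pose,k)
m=(np.hypot(W[...,0]-.551,W[...,1]-.318)<.09)&(W[...,2]>.014)&(W[...,2]<.03)
n,l,st,_=cv2.connectedComponentsWithStats(m.astype(np.uint8)); print(st[1:,4])
P=W[l==1+np.argmax(st[1:,4])]; c2,sz,a=cv2.minAreaRect(P[:,:2].astype(np.float32)*1000)
print(len(P),np.round(c2,1),np.round(sz,1),round(a,1))
E
```

```text
D [ 0.0017  0.011  -0.0089] dyaw(world) -0.008 rows 1 j [ 0.49  0.55  0.23  1.19 -0.04  0.73] t 21.35
([0.0009, 0.0111, 0.0089], np.float64(0.0081))
[3897]
3897 [549.8 317.8] [ 70.1 135.9] 76.1
```

View pics/w14.png

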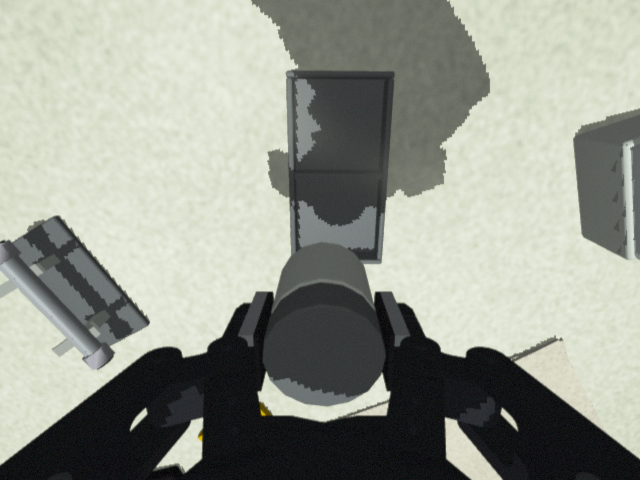

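>>> {"method": "servo_tool", "body": {"rows": [{"slide": [0.002, 0.011, 0.01], "yaw": 0}, {"slide": [0.002, 0.002, 0.02], "yaw": 0}, {"slide": [0.002, 0, 0.02], "yaw": 0}, {"slide": [0, 0, 0.01], "yaw": 0}]}}

```text
t: 21.8
ee_pos: [0.5828, 0.3097, 0.0892]
tool_rot: [0.034, 0.12, 0.992, 0.001]
wrist_force: [-0.1, -0.5, -0.8]
width: 0.043
```

```bash
python3 - <<'E'
from h import *
go([.584,.31,.0415],1.327,step=.04)
E
```

```text
D [ 0.0012  0.0003 -0.0477] dyaw(world) -0.002 rows 2 j [ 0.51  0.61  0.16  1.06 -0.04  0.75] t 21.8
([-0.0006, 0.0003, 0.0239], np.float64(0.0012))
([-0.0006, 0.0003, 0.0239], np.float64(0.0012))
```

>>> {"method": "servo_tool", "body": {"rows": [{"slide": [0.001, 0, 0.016], "yaw": 0}, {"slide": [0.001, 0, 0.016], "yaw": 0}, {"slide": [0, 0, 0.006], "yaw": 0}]}}

```text
t: 22.1
ee_pos: [0.5827, 0.3074, 0.0491]
tool_rot: [0.033, 0.122, 0.992, 0.0]
wrist_force: [-0.1, 0.1, -0.2]
width: 0.0432
```

```bash
python3 - <<'E'
from h import *
go([.584,.31,.0415],1.327,step=.04)
E
```

```text
D [ 0.0013  0.0026 -0.0076] dyaw(world) 0.001 rows 1 j [ 0.5   0.64  0.11  0.98 -0.04  0.75] t 22.1
([-0.0006, 0.0029, 0.0076], np.float64(-0.0007))
```

>>> {"method": "servo_tool", "body": {"rows": [{"slide": [0, 0.002, 0.005], "yaw": 0}, {"slide": [0, 0, 0.002], "yaw": 0}]}}

```text
t: 22.3
ee_pos: [0.5836, 0.3084, 0.0417]
tool_rot: [0.033, 0.123, 0.992, -0.0]
wrist_force: [-0.0, -1.0, -0.1]
width: 0.0431
```

>>> {"method": "servo_tool", "body": {"rows": [{"slide": [0, 0, 0.0005], "yaw": 0}, {"slide": [0, 0, 0], "yaw": 0}, {"slide": [0, 0, 0], "yaw": 0}], "fingers": 0.066}}

```text
t: 22.6
ee_pos: [0.5851, 0.3089, 0.0432]
tool_rot: [0.034, 0.123, 0.992, 0.001]
wrist_force: [0.1, -0.7, 0.4]
width: 0.0662
```

>>> {"method": "servo_tool", "body": {"rows": [{"slide": [0.001, 0, -0.02], "yaw": 0}, {"slide": [0.002, 0, -0.04], "yaw": 0}, {"slide": [0, 0, -0.045], "yaw": 0}, {"slide": [0, 0, -0.01], "yaw": 0}, {"slide": [0, 0, 0], "yaw": 0}]}}

```text
t: 23.1
ee_pos: [0.5741, 0.3108, 0.1631]
tool_rot: [0.035, 0.123, 0.992, 0.001]
wrist_force: [0.1, -0.3, -0.7]
width: 0.066
```

```bash
python3 - <<'E'
from h import *
p,d,pose,k=wrist("w15"); W=cloud(d,pose,k)
print(topfit(W,(.582,.31),.04,.053,.072))
go([.4045,-.191,.15],1.327,step=.044)
E
```

```text
{'n': 3153, 'cen': [0.5822, 0.3087, 0.0627], 'med': [0.5819, 0.3088, 0.063], 'circ': [0.5842, 0.3082, 0.0221]}
D [-0.1698 -0.5018 -0.0128] dyaw(world) 0.002 rows 13 j [ 0.51  0.54  0.24  1.21 -0.04  0.76] t 23.15
([0.0033, -0.0406, 0.001], np.float64(-0.0002))
([0.0033, -0.0406, 0.001], np.float64(-0.0002))
([0.0033, -0.0406, 0.001], np.float64(-0.0002))
([0.0033, -0.0406, 0.001], np.float64(-0.0002))
([0.0033, -0.0406, 0.001], np.float64(-0.0002))
([0.0033, -0.0406, 0.001], np.float64(-0.0002))
([0.0033, -0.0406, 0.001], np.float64(-0.0002))
([0.0033, -0.0406, 0.001], np.float64(-0.0002))
([0.0033, -0.0406, 0.001], np.float64(-0.0002))
([0.0033, -0.0406, 0.001], np.float64(-0.0002))
([0.0033, -0.0406, 0.001], np.float64(-0.0002))
([0.0033, -0.0406, 0.001], np.float64(-0.0002))
([0.0033, -0.0406, 0.001], np.float64(-0.0002))
```

View pics/w15.png

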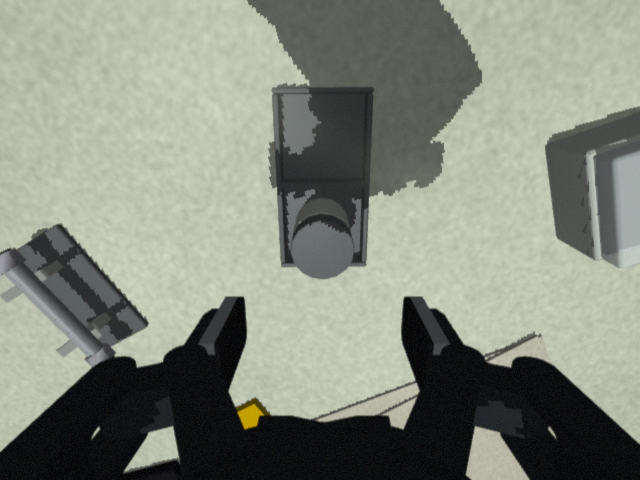

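>>> {"method": "servo_tool", "body": {"rows": [{"slide": [0.0035, -0.03, 0], "yaw": 0}, {"slide": [0.0035, -0.041, 0], "yaw": 0}, {"slide": [0.0035, -0.041, 0], "yaw": 0}, {"slide": [0.0035, -0.041, 0], "yaw": 0}, {"slide": [0.0035, -0.041, 0], "yaw": 0}, {"slide": [0.0035, -0.041, 0], "yaw": 0}, {"slide": [0.0035, -0.041, 0], "yaw": 0}, {"slide": [0.0035, -0.041, 0], "yaw": 0}]}}

```text
t: 23.95
ee_pos: [0.4619, 0.0036, 0.1435]
tool_rot: [0.028, 0.118, 0.993, -0.001]
wrist_force: [-0.2, -0.5, 0.4]
width: 0.0659
```

```bash
python3 - <<'E'
from h import *
go([.4045,-.191,.14],1.327,step=.044)
E
```

```text
D [-0.0574 -0.1946 -0.0035] dyaw(world) -0.008 rows 5 j [ 0.01  0.2  -0.32  1.   -0.01  0.25] t 23.95
([0.002, -0.0405, 0.0007], np.float64(0.0015))
([0.002, -0.0405, 0.0007], np.float64(0.0015))
([0.0019, -0.0405, 0.0007], np.float64(0.0015))
([0.0019, -0.0405, 0.0007], np.float64(0.0015))
([0.0018, -0.0405, 0.0007], np.float64(0.0015))
```

>>> {"method": "servo_tool", "body": {"rows": [{"slide": [0.002, -0.041, 0], "yaw": 0}, {"slide": [0.002, -0.041, 0], "yaw": 0}, {"slide": [0.002, -0.041, 0], "yaw": 0}, {"slide": [0.002, -0.035, 0], "yaw": 0}, {"slide": [0.002, -0.01, 0], "yaw": 0}, {"slide": [0, 0, 0], "yaw": 0}]}}

```text
t: 24.55
ee_pos: [0.4019, -0.1657, 0.1334]
tool_rot: [0.02, 0.122, 0.992, -0.0]
wrist_force: [-0.3, 0.2, -0.2]
width: 0.0658
```

```bash
python3 - <<'E'
from h import *
p,d,pose,k=wrist("w16"); W=cloud(d,pose,k)
print(topfit(W,(.4045,-.191),.04,.053,.068))
go([.4045,-.191,.037],1.327,step=.03)
E
```

```text
{'n': 3741, 'cen': [0.4036, -0.191, 0.0589], 'med': [0.4033, -0.191, 0.059], 'circ': [0.4051, -0.1917, 0.0221]}
D [ 0.0024 -0.0259 -0.0964] dyaw(world) -0.001 rows 4 j [-0.4   0.17 -0.39  0.98  0.01 -0.15] t 24.6
([-0.0021, -0.0061, 0.0241], np.float64(0.0003))
([-0.0021, -0.0061, 0.0241], np.float64(0.0003))
([-0.0021, -0.0061, 0.0241], np.float64(0.0003))
([-0.0021, -0.0061, 0.0241], np.float64(0.0003))
```

View pics/w16.png

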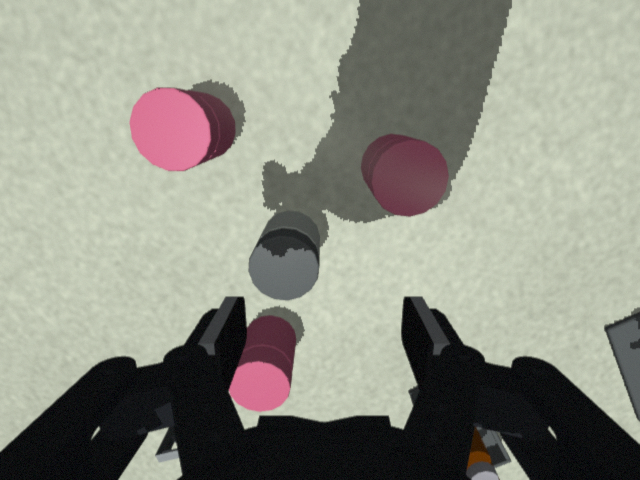

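>>> {"method": "servo_tool", "body": {"rows": [{"slide": [-0.007, -0.022, 0], "yaw": 0}, {"slide": [-0.002, -0.005, 0.01], "yaw": 0}, {"slide": [0, 0, 0.02], "yaw": 0}, {"slide": [0, 0, 0.015], "yaw": 0}]}}

```text
t: 25.0
ee_pos: [0.4092, -0.1897, 0.0868]
tool_rot: [0.021, 0.118, 0.993, 0.001]
wrist_force: [-0.9, 0.9, -0.3]
width: 0.066
```

```bash
python3 - <<'E'
from h import *
go([.4045,-.1915,.037],1.327,step=.03)
E
```

```text
D [-0.0047 -0.0018 -0.0498] dyaw(world) -0.008 rows 2 j [-0.44  0.25 -0.42  0.86  0.02 -0.21] t 25.0
([0.0021, -0.0014, 0.0249], np.float64(0.0041))
([0.0021, -0.0014, 0.0249], np.float64(0.0041))
```

>>> {"method": "servo_tool", "body": {"rows": [{"slide": [0.004, -0.002, 0.016], "yaw": 0}, {"slide": [0.002, 0, 0.018], "yaw": 0}, {"slide": [0.001, 0, 0.01], "yaw": 0}]}}

```text
t: 25.3
ee_pos: [0.4038, -0.1845, 0.0379]
tool_rot: [0.02, 0.114, 0.993, 0.003]
wrist_force: [-0.6, 0.5, -0.5]
width: 0.0656
```

```bash
python3 - <<'E'
from h import *
go([.4045,-.1915,.037],1.327,step=.03)
E
```

```text
D [ 0.0007 -0.007  -0.0009] dyaw(world) -0.015 rows 1 j [-0.44  0.32 -0.49  0.73  0.02 -0.21] t 25.3
([-0.0023, -0.0067, 0.0009], np.float64(0.015))
```

>>> {"method": "servo_tool", "body": {"rows": [{"slide": [-0.002, -0.005, 0.001], "yaw": 0}, {"slide": [0, -0.001, 0], "yaw": 0}]}}

```text
t: 25.5
ee_pos: [0.4032, -0.1873, 0.0342]
tool_rot: [0.017, 0.112, 0.994, 0.005]
wrist_force: [-0.2, 0.3, 0.2]
width: 0.066
```

```bash
python3 - <<'E'
from h import *
go([.4045,-.1915,.037],1.327,step=.03)
E
```

```text
D [ 0.0013 -0.0042  0.0028] dyaw(world) -0.02 rows 1 j [-0.45  0.33 -0.49  0.73  0.02 -0.22] t 25.5
([-0.0022, -0.0038, -0.0028], np.float64(0.0197))
```

>>> {"method": "servo_tool", "body": {"rows": [{"slide": [-0.003, -0.005, -0.002], "yaw": 0.01}, {"slide": [0, -0.001, -0.001], "yaw": 0}]}}

```text
t: 25.7
ee_pos: [0.4057, -0.1935, 0.0377]
tool_rot: [0.017, 0.116, 0.993, 0.005]
wrist_force: [0.3, -0.7, -1.3]
width: 0.066
```

```bash
python3 - <<'E'
from h import *
go([.4045,-.1915,.037],1.327,step=.03)
E
```

```text
D [-0.0012  0.002  -0.0007] dyaw(world) -0.011 rows 1 j [-0.46  0.33 -0.47  0.74  0.02 -0.22] t 25.7
([0.0016, 0.0017, 0.0007], np.float64(0.0106))
```

>>> {"method": "servo_tool", "body": {"rows": [{"slide": [0.001, 0.001, 0.001], "yaw": 0}, {"slide": [0, 0, 0], "yaw": 0}, {"slide": [0, 0, 0], "yaw": 0}, {"slide": [0, 0, 0], "yaw": 0}], "fingers": 0.035, "grip_force": 30}}

```text
t: 26.1
ee_pos: [0.4062, -0.1932, 0.0383]
tool_rot: [0.019, 0.117, 0.993, 0.004]
wrist_force: [-0.0, 0.0, -0.6]
width: 0.0434
```

```bash
python3 - <<'E'
from h import *
go([.519,.326,.155],1.327,step=.044)
E
```

```text
D [0.1128 0.5192 0.1167] dyaw(world) -0.01 rows 13 j [-0.46  0.33 -0.47  0.74  0.02 -0.22] t 26.1
([0.0008, 0.0409, -0.009], np.float64(0.0007))
([0.0009, 0.0409, -0.009], np.float64(0.0007))
([0.0009, 0.0409, -0.009], np.float64(0.0007))
([0.0009, 0.0409, -0.009], np.float64(0.0007))
([0.0009, 0.0409, -0.009], np.float64(0.0007))
([0.001, 0.0409, -0.009], np.float64(0.0007))
([0.001, 0.0409, -0.009], np.float64(0.0007))
([0.001, 0.0409, -0.009], np.float64(0.0007))
([0.0011, 0.0409, -0.009], np.float64(0.0007))
([0.0011, 0.0409, -0.009], np.float64(0.0007))
([0.0011, 0.0409, -0.009], np.float64(0.0007))
([0.0012, 0.0409, -0.009], np.float64(0.0007))
([0.0012, 0.0409, -0.009], np.float64(0.0007))
```

>>> {"method": "servo_tool", "body": {"rows": [{"slide": [0, 0, -0.02], "yaw": 0}, {"slide": [0, 0, -0.04], "yaw": 0}, {"slide": [0, 0, -0.045], "yaw": 0}, {"slide": [0, 0.03, -0.01], "yaw": 0}, {"slide": [0.001, 0.041, 0], "yaw": 0}, {"slide": [0.001, 0.041, 0], "yaw": 0}, {"slide": [0.001, 0.041, 0], "yaw": 0}, {"slide": [0.001, 0.041, 0], "yaw": 0}]}}

```text
t: 26.9
ee_pos: [0.4439, -0.0024, 0.161]
tool_rot: [0.02, 0.124, 0.992, 0.005]
wrist_force: [1.5, -0.9, -0.4]
width: 0.0436
```

>>> {"method": "servo_tool", "body": {"rows": [{"slide": [0.001, 0.041, 0], "yaw": 0}, {"slide": [0.001, 0.041, 0], "yaw": 0}, {"slide": [0.001, 0.041, 0], "yaw": 0}, {"slide": [0.001, 0.041, 0], "yaw": 0}]}}

```text
t: 27.3
ee_pos: [0.48, 0.1642, 0.1635]
tool_rot: [0.021, 0.124, 0.992, 0.004]
wrist_force: [1.2, -0.8, -0.6]
width: 0.0429
```

```bash
python3 - <<'E'
from h import *
go([.519,.326,.14],1.327,step=.042)
E
```

```text
D [ 0.039   0.1618 -0.0235] dyaw(world) 0.004 rows 5 j [ 0.34  0.27 -0.16  1.09 -0.01  0.58] t 27.3
([0.0004, 0.0333, 0.0047], np.float64(-0.0009))
([0.0004, 0.0333, 0.0047], np.float64(-0.0009))
([0.0003, 0.0333, 0.0047], np.float64(-0.0009))
([0.0003, 0.0333, 0.0047], np.float64(-0.0009))
([0.0003, 0.0333, 0.0047], np.float64(-0.0009))
```

>>> {"method": "servo_tool", "body": {"rows": [{"slide": [0, 0.034, 0], "yaw": 0}, {"slide": [0, 0.034, 0.003], "yaw": 0}, {"slide": [0, 0.034, 0.004], "yaw": 0}, {"slide": [0, 0.034, 0.004], "yaw": 0}, {"slide": [0, 0.012, 0.004], "yaw": 0}, {"slide": [0, 0, 0], "yaw": 0}]}}

```text
t: 27.9
ee_pos: [0.5164, 0.319, 0.1482]
tool_rot: [0.02, 0.12, 0.993, 0.004]
wrist_force: [-0.6, -0.2, -1.3]
width: 0.0432
```

```bash
python3 - <<'E'
from h import *
go([.519,.3255,.0425],1.327,step=.042)
p,d,pose,k=wrist("w17")
E
```

```text
D [ 0.0026  0.0065 -0.1057] dyaw(world) -0.003 rows 3 j [ 0.56  0.48  0.1   1.16 -0.02  0.8 ] t 27.9
([-0.0003, 0.0023, 0.0352], np.float64(0.0011))
([-0.0003, 0.0023, 0.0352], np.float64(0.0011))
([-0.0003, 0.0023, 0.0352], np.float64(0.0011))
```

View pics/w17.png

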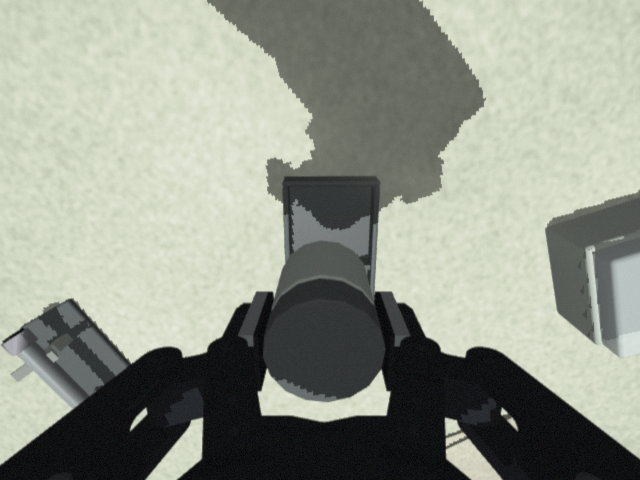

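>>> {"method": "servo_tool", "body": {"rows": [{"slide": [0.001, 0.007, 0.01], "yaw": 0}, {"slide": [0.002, 0.001, 0.02], "yaw": 0}, {"slide": [0.002, 0, 0.02], "yaw": 0}, {"slide": [0, 0, 0.008], "yaw": 0}]}}

```text
t: 28.35
ee_pos: [0.5164, 0.3237, 0.0899]
tool_rot: [0.021, 0.123, 0.992, 0.005]
wrist_force: [-0.8, -0.3, -1.2]
width: 0.0433
```

```bash
python3 - <<'E'
from h import *
go([.519,.3255,.0425],1.327,step=.042)
E
```

```text
D [ 0.0026  0.0018 -0.0474] dyaw(world) 0.003 rows 2 j [ 0.57  0.53  0.02  1.02 -0.02  0.82] t 28.35
([-0.0011, 0.0012, 0.0237], np.float64(-0.0016))
([-0.0011, 0.0012, 0.0237], np.float64(-0.0016))
```

>>> {"method": "servo_tool", "body": {"rows": [{"slide": [-0.001, 0.002, 0.016], "yaw": 0}, {"slide": [0, 0.001, 0.016], "yaw": 0}, {"slide": [0, 0, 0.007], "yaw": 0}]}}

```text
t: 28.65
ee_pos: [0.52, 0.3235, 0.0499]
tool_rot: [0.021, 0.125, 0.992, 0.004]
wrist_force: [0.5, 0.2, -0.8]
width: 0.043
```

```bash
python3 - <<'E'
from h import *
go([.519,.3255,.0425],1.327,step=.042)
E
```

```text
D [-0.001   0.002  -0.0074] dyaw(world) 0.007 rows 1 j [ 0.57  0.57 -0.02  0.94 -0.02  0.82] t 28.65
([0.0015, 0.0017, 0.0074], np.float64(-0.0074))
```

>>> {"method": "servo_tool", "body": {"rows": [{"slide": [0.001, 0.002, 0.005], "yaw": 0}, {"slide": [0, 0, 0.002], "yaw": 0}]}}

```text
t: 28.85
ee_pos: [0.5199, 0.3245, 0.0424]
tool_rot: [0.021, 0.126, 0.992, 0.004]
wrist_force: [-0.1, -0.2, -0.5]
width: 0.0434
```

>>> {"method": "servo_tool", "body": {"rows": [{"slide": [0, 0, 0.0005], "yaw": 0}, {"slide": [0, 0, 0], "yaw": 0}, {"slide": [0, 0, 0], "yaw": 0}], "fingers": 0.064}}

```text
t: 29.15
ee_pos: [0.5211, 0.325, 0.0439]
tool_rot: [0.022, 0.126, 0.992, 0.005]
wrist_force: [1.3, 0.3, 0.4]
width: 0.0639
```

>>> {"method": "servo_tool", "body": {"rows": [{"slide": [0.001, 0, -0.02], "yaw": 0}, {"slide": [0.001, 0, -0.04], "yaw": 0}, {"slide": [0, 0, -0.045], "yaw": 0}, {"slide": [-0.01, 0, -0.045], "yaw": 0}, {"slide": [-0.03, 0, -0.03], "yaw": 0}, {"slide": [-0.02, 0, 0], "yaw": 0}, {"slide": [0, 0, 0], "yaw": 0}]}}

```text
t: 29.85
ee_pos: [0.5698, 0.3102, 0.2375]
tool_rot: [0.024, 0.125, 0.992, 0.006]
wrist_force: [0.6, -0.6, -0.3]
width: 0.0638
```

```bash
python3 - <<'E'
from h import *
p,d,pose,k=wrist("w18"); W=cloud(d,pose,k)
print(topfit(W,(.583,.309),.032,.053,.072),topfit(W,(.518,.326),.032,.053,.072))
p,d,pose,k=cam("scene","s18");p,d,pose,k=cam("top","t18")
p=cv2.imread("pics/s18.png"); cv2.imwrite("pics/s18c.png",cv2.resize(p[180:460,180:500],None,fx=2,fy=2))
E
```

```text
{'n': 1909, 'cen': [0.5826, 0.3086, 0.0627], 'med': [0.5824, 0.3085, 0.0629], 'circ': [0.5839, 0.3082, 0.022]} {'n': 2280, 'cen': [0.5188, 0.3249, 0.0629], 'med': [0.5187, 0.3249, 0.0629], 'circ': [0.5194, 0.3248, 0.022]}
```

View pics/w18.png

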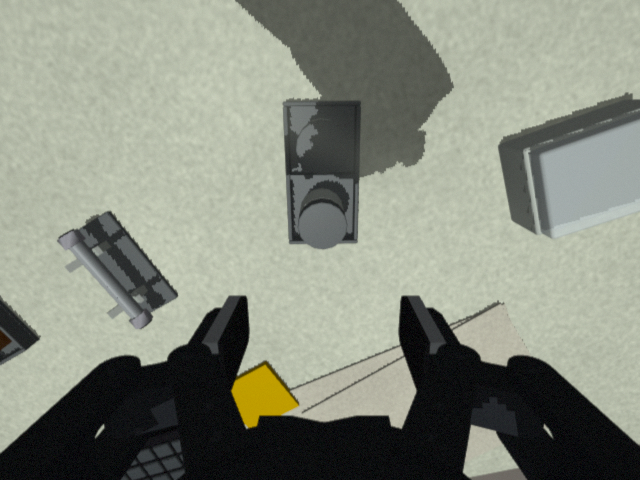

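View pics/s18c.png

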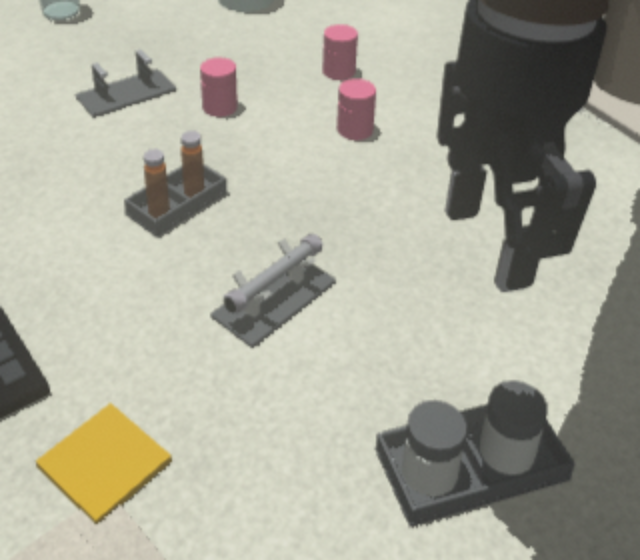

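```bash
python3 - <<'E'
from h import *
p,d,pose,k=load("t18"); W=cloud(d,pose,k)
print(np.round(np.nanmedian(W[304:308,492:497].reshape(-1,3),0),3))
from rig import job_done, sensors
print(sensors.get_state()["t"]); print(job_done())
E
```

```text
[ 0.318 -0.472  0.174]
30.0
the job is handed in; nothing more can be done
None
```

The job is handed in at 30.0 s of the 106 s allowed, with every item placed as asked. `job_done` gives no verdict, so these are my own last checks.

- **Column:** I pulled it level out of the clips, with at most about 8 N at the wrist in the readings taken between steps. It touched down in the cradle at a 14 N wrist reading. The picture after release showed it in both saddles, within about 1 mm sideways, lengthwise and in height. The final scene view still shows it there.
- **Vials:** both stand on the floor of the vial tray, one per bay. Their tops measured 77.8 mm, against 79 mm expected, and they are within about 2 mm of the bay centres.
- **Jars:** both grey-lidded jars stand on the floor of the jar tray, one per bay. Their tops measured 63 mm, against 64 mm expected, and they are within about 2 mm of the bay centres.
- **Bottle and pink jars:** the bottle's cap reads within 1 mm of its start position. The pink look-alikes were not handled.
- **Robot:** the gripper is open, clear of everything and about 0.24 m up.

- **Tool drift:** the tool slowly tilted during the run, up to about 0.07 rad. The move interface could not correct it, but it did not affect any placement.
- **Height readings:** the wrist camera reads about 1 mm low throughout (the bench shows at -0.9 mm), which accounts for the small height differences above.

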